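# Turn the rolls out of the pan and hold one up with the tongs

### The arm

A 7-joint arm with a two-finger parallel gripper is mounted at the origin on the work surface. World frame = base frame: x ahead of the robot, y to its left, z up, the work surface at z = 0. Lengths are in m, angles in rad, forces in N, time in s.
With the tool pointing down it reaches from about 0.4 to 0.85 m from the base axis. Payload 4.5 kg.
Tool frame: the origin (TCP) lies at the very end of the fingers, on their centre line; the grasp point (between the pads) lies 19 mm behind it (r.grip_point_offset is the distance from the TCP to the grasp point, in m); z points along the fingers, y is the line along which they close (so a half turn about z gives the same grasp; the last joint's range is limited). The gripper opens to 88 mm and grips with 3 to 60 N. Pads are 18 mm wide; open, the fingers measure 123 mm over their backs; the gripper's body (75 mm by 187 mm) begins 45 mm behind the grasp point.
Start: joints at [1.216, 0.689, -0.195, 1.565, 0.157, 0.902, -0.215], TCP at [0.237, -0.578, 0.215] pointing down, gripper open.
Joint ranges: [-3.01, 3.01], [-0.46, 2.08], [-1.47, 1.51], [0.13, 2.56], [-1, 4.14], [0.04, 2.09], [-2.66, 2.66]. Speed limits (rad/s): [2.57, 2.57, 3.14, 3.14, 3.14, 3.14, 3.14].

### API

Orientations are given as a unit quaternion [x, y, z, w].
In Python, from plant import r gives the robot as it stands.
- The arm moves only by the tool carry_out, never from a script. Its argument "rows" is a list of rows, each a list of 3 entries, a list of its own where there are three numbers: the shift along the tool's x, y, z in cm, then the turn, a rotation vector about the tool's x, y, z in degrees, then the closure, from 0 (fully open) to 1 (shut). A call has 1 to 12 rows; each row is the pose to reach, as a shift and turn from the pose commanded when the call began, along the tool's axes at that moment; what a row does not reach only later rows make up. A row lasts 1/10 s, in which the tool goes at most 50 mm and 8.59 degrees, less where a joint would pass 70% of its speed; a pose out of reach is approached as far as the arm can. A call with a gripper value outside its range is refused whole. The fingers move at their own pace and stop on an object; "newtons" is the grip in N (left out, the last holds). Time passes only in rows, so rows that repeat a pose let the fingers close. It gives the time, the measured TCP pose, the force, the opening and the grip force at its end, in the units of the state.
- r.get_state(): the state, without advancing time (a new reading comes with each control period).
- r.snapshot(name): name is "side" or "top" or "wrist"; returns a dict with "image" (420x560x3 uint8, red, green, blue), "fx", "fy", "cx", "cy" (pixels), "pose" (4x4, takes a point from camera to world coordinates). Camera axes: x right, y up, looking along -z (the intrinsics and any distortion apply to the point x, -y, -z); pixel columns grow to the right and rows downward; lengths in m; the calibration is good to about 2 mm. A picture is of the moment at which its call begins. There is no depth.
- r.finish_job(): hands the job in; it is judged then, once.
The state is a dict: "clock": time; "q": joint angles; "qd": joint speeds; "joint_torque": joint torques, N m; "tool_pos": TCP position; "eef_rot": TCP orientation; "contact_force": force on the tool from outside, world axes, zero at the start; "moment": the same for the moment, N m; "opening": opening from 0.0 (shut) to 1.0 (fully open); "finger_force": force on a finger pad.
Only numpy, scipy, OpenCV 4.12 (cv2) and the standard library are available. Lean on these libraries where they do the work, as an engineer would, in place of code of your own. Each camera call takes 0.05 s, during which the arm holds its last target. There are 200 camera calls.

### The job

Tip the three bread rolls out of the pan onto the wooden board, all of them, and stand the empty pan upright again on its cork trivet. Then take the tongs, close them on one of the rolls and finish while holding that roll up in the tongs, about 15 cm above the board, the other two left lying on it. Never touch a roll with the gripper itself, and leave everything else on the bench where it is.

Things in the scene. Friction and masses are not known exactly. Their poses are not given: they have to be found in the camera images.
- board_top (a point): centre of the upper face of a fixed wooden board, 300 (x) x 280 (y) x 12 mm, in the middle of the bench; upper face 12 mm above the bench
- trivet_top (a point): centre of the upper face of a fixed cork disc, 120 mm across and 8 mm thick, left or right of the board; the pan stands on it at the start
- pan_middle (a point): middle of the inside floor of a small aluminium frying pan, 4 mm above its underside; z is its axis, up as it stands, and the handle leaves towards -x. Floor 108 mm across, the 3 mm wall flares at 45 degrees to a rim 184 mm across, 38 mm above the underside; 280 g. The rolls start in it and slide out once it is tipped by about 80 degrees (friction near 0.6)
- pan_handle (a point): grip point on the axis of the pan's round black handle (20 mm thick, gripped from 107 to 209 mm from the pan's axis), 128 mm from the pan's axis and 45 mm above its underside; the handle rises outward at 15 degrees. Same axes as pan_middle: the handle points along -x
- roll_a_centre (a point): a baked bread roll, a rounded brick 36 (its x) x 30 (y) x 27 mm (z), 30 g; this point is its centre. It starts in the pan, its z up; once tipped out it may lie on any face
- roll_b_centre (a point): another such roll
- roll_c_centre (a point): another such roll
- tongs_grip (a point): where to grip, from above and across both arms, the steel kitchen tongs that lie flat on the bench on the other side of the board from the pan. Half-way up their 24 mm height; x points to the jaws, y across, z up; hinge pin at x = -100 mm, tips at x = 105 mm; 145 g, balanced at this point. The arms' outer faces are 48 mm apart here at rest, 23 mm when the jaws hold a 30 mm roll
- tongs_jaws (a point): point midway between the jaws, 85 mm ahead of tongs_grip, same height and axes; the flat jaws, 24 mm high, run from 60 to 105 mm ahead of tongs_grip, about 79 mm apart at rest and 60 mm when the arms are pressed to 39 mm at tongs_grip: so held, the spring keeps the tongs in the fingers with the jaws open
- tongs_left (a joint): closing angle of the left (+y) arm of the tongs, rad: 0 open at rest, about 0.05 pressed part way as above, 0.13 on a 30 mm roll, 0.19 shut; the right arm mirrors it. A spring opens them: at tongs_grip about 3 N on each arm begins to close them and 9 N closes them on a roll
- jaw_left: the left jaw with its arm's hinge pin as origin (100 mm behind tongs_grip at rest)
- jaw_right: the right jaw, same origin
- spray_a: a trigger spray bottle, 66 mm across, 183 mm tall, at the back left; origin under its middle; to be left alone
- spray_b: a like spray bottle at the back right; origin under its middle; to be left alone
- syrup: a dark red squeeze bottle, 56 mm across, 170 mm tall, at the back left; origin under its middle; to be left alone
- rolling_pin: a wooden rolling pin, 330 mm long, 42 mm thick, lying beyond the board; origin under its middle; to be left alone
- cutter: a steel ring cutter, 60 mm across, 35 mm tall, beyond the left place; origin under its middle; to be left alone
- ramekin: a small white bowl, 72 mm across, 42 mm tall, beyond the right place; origin under its middle; to be left alone
- scraper: a dough scraper, a 75 x 120 mm steel blade with a wooden grip, lying at the far right side; origin under its middle; to be left alone
Things that resemble listed ones, but are neither listed nor needed, are in the scene too. Leave any pink or turquoise look-alike of the part that bears roll_c_centre alone.

How it is judged:
On the way, in this order (a step that is already met when the one before it is completed fails the run):
1. the pan is tipped, more than 35 degrees (angle between pan_middle's own z axis and vertical above 0.61 rad), for 0.05 s.
2. all three rolls are out of the pan and lie on the board (x of roll_a_centre in the frame of board_top between -0.15 and 0.15 m and y of roll_a_centre in the frame of board_top between -0.14 and 0.14 m and z of roll_a_centre in the frame of board_top between 0.005 and 0.05 m and contact force between each of roll_a, roll_b, roll_c and pan below 0.02 N and x of roll_b_centre in the frame of board_top between -0.15 and 0.15 m and y of roll_b_centre in the frame of board_top between -0.14 and 0.14 m and z of roll_b_centre in the frame of board_top between 0.005 and 0.05 m and x of roll_c_centre in the frame of board_top between -0.15 and 0.15 m and y of roll_c_centre in the frame of board_top between -0.14 and 0.14 m and z of roll_c_centre in the frame of board_top between 0.005 and 0.05 m), for 0.2 s.
3. the pan stands upright on its trivet, let go (angle between pan_middle's own z axis and vertical below 0.1 rad and horizontal distance between pan_middle and trivet_top below 0.03 m and z of pan_middle in the frame of trivet_top below 0.009 m and contact force between pan and the arm below 0.1 N and contact force between pan and the fingers below 0.1 N), for 0.2 s.
4. the tongs are picked up off the bench in the fingers (height (world z) of tongs_grip above 0.03 m and contact force between the fingers and tongs above 0.5 N), for 0.1 s.
At the end, for the whole second after the job is handed in: Both jaws of the tongs grip one roll, over 80 mm above the board, the gripper holding the tongs, which are over 60 mm above the bench; the other two rolls lie on the board; the pan stands upright (6 degrees) on the trivet, within 30 mm of its centre, let go (all of step 3 and ((contact force between each of jaw_left, jaw_right and roll_a above 0.2 N and z of roll_a_centre in the frame of board_top above 0.08 m and contact force between roll_a and board below 0.02 N and contact force between roll_a and pan below 0.02 N and (x of roll_b_centre in the frame of board_top between -0.15 and 0.15 m and y of roll_b_centre in the frame of board_top between -0.14 and 0.14 m and z of roll_b_centre in the frame of board_top between 0.005 and 0.05 m and contact force between roll_b and pan below 0.02 N) and (x of roll_c_centre in the frame of board_top between -0.15 and 0.15 m and y of roll_c_centre in the frame of board_top between -0.14 and 0.14 m and z of roll_c_centre in the frame of board_top between 0.005 and 0.05 m and contact force between roll_c and pan below 0.02 N)) or (contact force between each of jaw_left, jaw_right and roll_b above 0.2 N and z of roll_b_centre in the frame of board_top above 0.08 m and contact force between roll_b and board below 0.02 N and contact force between roll_b and pan below 0.02 N and (x of roll_a_centre in the frame of board_top between -0.15 and 0.15 m and y of roll_a_centre in the frame of board_top between -0.14 and 0.14 m and z of roll_a_centre in the frame of board_top between 0.005 and 0.05 m and contact force between roll_a and pan below 0.02 N) and (x of roll_c_centre in the frame of board_top between -0.15 and 0.15 m and y of roll_c_centre in the frame of board_top between -0.14 and 0.14 m and z of roll_c_centre in the frame of board_top between 0.005 and 0.05 m and contact force between roll_c and pan below 0.02 N)) or (contact force between each of jaw_left, jaw_right and roll_c above 0.2 N and z of roll_c_centre in the frame of board_top above 0.08 m and contact force between roll_c and board below 0.02 N and contact force between roll_c and pan below 0.02 N and (x of roll_a_centre in the frame of board_top between -0.15 and 0.15 m and y of roll_a_centre in the frame of board_top between -0.14 and 0.14 m and z of roll_a_centre in the frame of board_top between 0.005 and 0.05 m and contact force between roll_a and pan below 0.02 N) and (x of roll_b_centre in the frame of board_top between -0.15 and 0.15 m and y of roll_b_centre in the frame of board_top between -0.14 and 0.14 m and z of roll_b_centre in the frame of board_top between 0.005 and 0.05 m and contact force between roll_b and pan below 0.02 N))) and contact force between the fingers and tongs above 0.5 N and height (world z) of tongs_grip above 0.06 m and contact force between tongs and board below 0.05 N); the arm keeps its last pose, push and grip.
It fails at once if the gripper or arm touches a roll (contact force between any of the fingers, the arm and roll_a above 0.3 N or contact force between any of the fingers, the arm and roll_b above 0.3 N or contact force between any of the fingers, the arm and roll_c above 0.3 N).
It fails at once if something else on the bench is moved more than 4 cm or toppled (distance of any of spray_a, spray_b, syrup, rolling_pin, cutter, ramekin, scraper from where it was at the start of the episode above 0.04 m or angle between any of spray_a, spray_b, syrup, cutter, ramekin, scraper's own z axis and vertical above 0.5 rad).
It also fails if it takes over 72 s, if anything falls off the work surface, if the arm or the gripper's body presses on something with over 40 N, if the wrist force passes 120 N, or if a joint passes its speed limit or range.

## Working session

There is one attempt and no reset: what is moved stays moved. The work goes in short steps, Python scripts to look and compute and a tool call to move; the robot and the scene stay as the last step left them, time stands still between calls to the robot, and variables do not carry over. Pictures are saved under pics/ and viewed, at most 10 in all, crops included, and the job is handed in when it is done.

Besides the shell and the picture viewer there is one more tool, called after ">>>" by a JSON object that holds its "api" and its "payload". carry_out: Moves the arm, as the interface text tells. Its arguments: {"type":"object","properties":{"rows":{"type":"array"},"newtons":{"type":"number"}},"required":["rows"]}

```bash
ls; mkdir -p pics; cat > h.py <<'E'
import numpy as np, cv2
from plant import r
from scipy.spatial.transform import Rotation as R
def snap(name,fn=None):
    s=r.snapshot(name)
    if fn: cv2.imwrite('pics/'+fn,s['image'][:,:,::-1])
    return s
def ray(s,u,v):
    d=np.array([(u-s['cx'])/s['fx'],-(v-s['cy'])/s['fy'],-1.0]); P=np.array(s['pose'])
    return P[:3,3],P[:3,:3]@d
def onz(s,u,v,z):
    o,d=ray(s,u,v); return o+d*(z-o[2])/d[2]
def proj(s,p):
    P=np.array(s['pose']); c=P[:3,:3].T@(np.array(p)-P[:3,3])
    return s['cx']+s['fx']*c[0]/-c[2], s['cy']-s['fy']*c[1]/-c[2]
E
python3 - <<'E'
from h import *
t=snap('top','t0.png');s=snap('side','s0.png')
for x in(t,s):print({k:v for k,v in x.items() if k!='image'})
cv2.imwrite('pics/a.png',np.vstack([t['image'],s['image']])[:,:,::-1][:, :])
print(r.get_state())
E
```

```text
pics
{'fx': 530.6998662729783, 'fy': 530.6998662729783, 'cx': 276.58055803189615, 'cy': 212.74722983562515, 'pose': array([[-2.49962294e-04,  9.93519282e-01, -1.13663423e-01,
         4.41762409e-01],
       [-9.99795257e-01,  2.05147966e-03,  2.01304487e-02,
        -1.20943501e-02],
       [ 2.02331672e-02,  1.13645183e-01,  9.93315353e-01,
         1.51040978e+00],
       [ 0.00000000e+00,  0.00000000e+00,  0.00000000e+00,
         1.00000000e+00]])}
{'fx': 419.96107658406584, 'fy': 419.96107658406584, 'cx': 279.17992972661705, 'cy': 201.56921055136823, 'pose': array([[-0.98303793,  0.08654923, -0.1616962 ,  0.42382652],
       [-0.1833324 , -0.48807844,  0.853328  ,  0.95872878],
       [-0.00506555,  0.86849794,  0.4956669 ,  0.64772691],
       [ 0.        ,  0.        ,  0.        ,  1.        ]])}
{'clock': 0.1, 'q': array([ 1.2157984 ,  0.68983611, -0.19451635,  1.56624406,  0.15728144,
        0.90251684, -0.21508509]), 'qd': array([ 7.59464816e-04, -2.34069631e-03, -1.49710158e-03, -3.08629455e-03,
       -1.34599177e-06, -7.03071108e-04,  3.63775246e-04]), 'joint_torque': array([-3.12074888e-03, -5.28496456e+01, -1.27191380e+00, -1.53836167e+01,
       -5.26609062e-02,  1.93726388e-03,  4.93036464e-05]), 'tool_pos': array([ 0.23664969, -0.57780709,  0.21472904]), 'eef_rot': array([ 9.81156164e-01,  1.93214722e-01, -2.12349655e-04, -7.79607481e-04]), 'contact_force': array([0.54185721, 0.40224313, 0.71234758]), 'moment': array([-0.00032713, -0.00329954, -0.01654155]), 'finger_force': 0.0, 'opening': 0.9997971196744023}
```

View pics/t0.png

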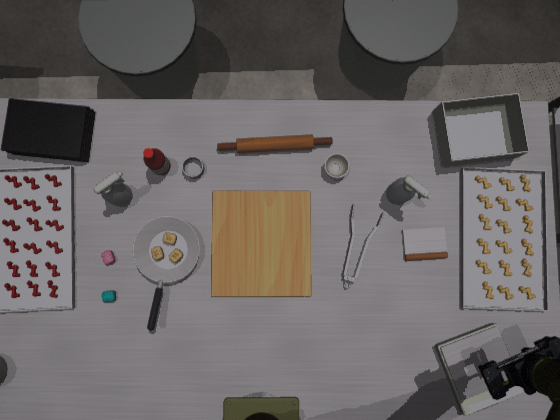

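View pics/s0.png

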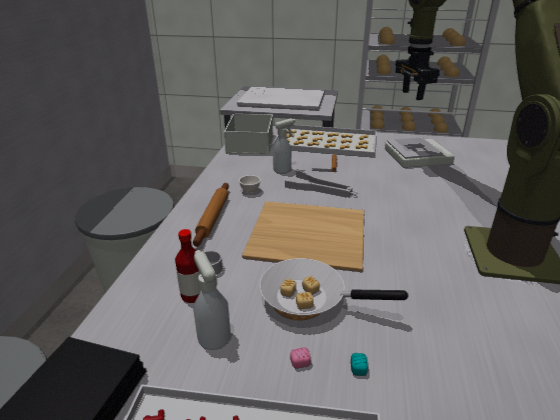

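The top view shows the pan centre near (167,250) with its handle running to (153,330). The board spans (212..311, 190..297). The tongs have their hinge at (347,282) and jaws at (352,205) and (381,213). The pink and turquoise decoys sit left of the pan at (109,257) and (109,296).

```bash
cat > m.py <<'E'
from h import *
t=snap('top');im=t['image'];hsv=cv2.cvtColor(im,cv2.COLOR_RGB2HSV)
def box(m,x0,y0,x1,y1):
    z=np.zeros_like(m);z[y0:y1,x0:x1]=m[y0:y1,x0:x1];return z
# board
m=box(((hsv[...,1]>70)&(hsv[...,0]<30)).astype(np.uint8),205,180,320,305)
c=max(cv2.findContours(m,0,2)[0],key=cv2.contourArea);b=cv2.minAreaRect(c)
print('board',b,onz(t,*b[0],.012)); print([onz(t,*p,.012)[:2].round(3) for p in cv2.boxPoints(b)])
# handle
m=box((im.max(2)<70).astype(np.uint8),140,280,175,335)
ys,xs=np.nonzero(m);c=cv2.fitLine(np.c_[xs,ys].astype(np.float32),2,0,.01,.01).ravel();print('handle',len(xs),c,ys.min(),ys.max())
# rolls
m=box(((hsv[...,1]>70)&(hsv[...,0]<30)).astype(np.uint8),140,225,195,270)
for c in cv2.findContours(m,0,2)[0]:
    if cv2.contourArea(c)>40: print('roll',cv2.minAreaRect(c),onz(t,*cv2.minAreaRect(c)[0],.039).round(3))
v=np.hstack([cv2.resize(im[210:340,125:210],None,fx=4,fy=4,interpolation=2),cv2.resize(im[190:320,325:410],None,fx=4,fy=4,interpolation=2)])
cv2.imwrite('pics/crop.png',v[:,:,::-1])
E
python3 m.py
```

```text
board ((260.5, 243.49996948242188), (98.99998474121094, 104.99998474121094), -0.0) [0.52577856 0.00294964 0.012     ]
[array([0.379, 0.14 ]), array([0.675, 0.144]), array([ 0.676, -0.138]), array([ 0.379, -0.136])]
handle 347 [ 2.4784581e-01 -9.6879947e-01  1.5508357e+02  3.0778674e+02] 284 330
roll ((175.5, 255.50001525878906), (9.899494171142578, 12.727922439575195), 45.0) [0.491 0.237 0.039]
roll ((157.25001525878906, 252.74998474121094), (12.332881927490234, 10.751744270324707), 71.56504821777344) [0.499 0.287 0.039]
roll ((169.3529510498047, 238.08824157714844), (12.854387283325195, 10.186494827270508), 14.03624439239502) [0.539 0.255 0.039]
```

View pics/crop.png

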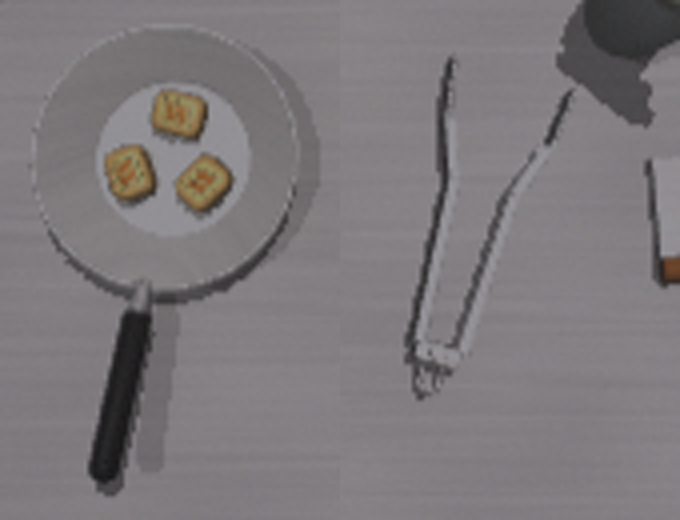

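The crop gives the rim centre at about (166.5,250.6) px and the handle running from (159,288) to (151,329) px. The tongs' hinge is at about (349,279) px and the tip midpoint at (367.5,209) px.

```bash
python3 - <<'E'
from h import *
import itertools
t=snap('top')
f=onz(t,168.4,249.7,.012);rim=onz(t,166.5,250.6,.046);print('pan',f.round(3),rim.round(3))
for d,v in((107,287),(128,296.0),(209,330)):
    u=155.08+(v-307.79)*.24785/-.9688; z=.053+(d-128)*.268e-3
    p=onz(t,u,v,z);print('handle',p.round(4),np.linalg.norm(p[:2]-rim[:2]).round(3))
a=onz(t,159.,289,.047);b=onz(t,151.3,328,.074);print('handle yaw',np.degrees(np.arctan2(*(a-b)[[1,0]])))
h=onz(t,349.25,278.75,.018);j=onz(t,367.5,209,.02);d=j-h;print('tongs',h,j,np.linalg.norm(d),'yaw',np.degrees(np.arctan2(d[1],d[0])),'grip',h+d*100/205)
st=r.get_state();q=st['q'];T=R.from_quat(st['eef_rot'])
for s in itertools.product([1,-1],repeat=6):
    A=R.from_euler('ZYZYZYZ',[s[0]*q[0],s[1]*q[1],s[2]*q[2],s[3]*q[3],s[4]*q[4],s[5]*q[5],0])
    e=A.inv()*T
    z=np.degrees(np.arccos(np.clip(e.as_matrix()[2,2],-1,1)))
    if z<2: print(s,z,e.as_euler('ZYZ',degrees=True).round(1),q[6])
E
```

```text
pan [0.508 0.261 0.012] [0.504 0.26  0.046]
handle [0.4053 0.2744 0.0474] 0.1
handle [0.3813 0.2789 0.053 ] 0.124
handle [0.2933 0.2952 0.0747] 0.214
handle yaw -6.970998473479785
tongs [ 0.4270057  -0.24574065  0.018     ] [ 0.62355033 -0.30051918  0.02      ] 0.20404528143587775 yaw -15.573570471737828 grip [ 0.52288113 -0.27246188  0.01897561]Traceback (most recent call last):
  File "<stdin>", line 12, in <module>
  File "scipy/spatial/transform/_rotation.pyx", line 1413, in scipy.spatial.transform._rotation.Rotation.from_euler
ValueError: Expected axis specification to be a non-empty string of upto 3 characters, got ZYZYZYZ
```

```bash
cat >> h.py <<'E'
def go(p,rot,frm=None,show=True):
    "row (shift cm, rotvec deg) in the tool axes from current (or given) pose to world TCP pose"
    if frm is None:
        st=r.get_state(); frm=(np.array(st['tool_pos']),R.from_quat(st['eef_rot']))
    p0,r0=frm; d=r0.inv().apply(np.array(p)-p0)*100; w=np.degrees((r0.inv()*rot).as_rotvec())
    print(d.round(1).tolist(),w.round(1).tolist())
def tool(yaw,roll=0,pitch=0):
    "tool down with tool x at yaw; then rotated by roll about horizontal axis along yaw"
    return R.from_euler('ZX',[yaw,roll],degrees=True)*R.from_euler('x',180,degrees=True)
E
python3 - <<'E'
from h import *
import itertools,json
st=r.get_state();q=st['q'];T=R.from_quat(st['eef_rot'])
print(T.as_matrix().round(3))
for s in itertools.product([1,-1],repeat=6):
    A=R.identity()
    for i in range(6): A=A*R.from_euler('ZYZYZY'[i],s[i]*q[i])
    e=A.inv()*T
    z=np.degrees(np.arccos(np.clip(abs(e.as_matrix()[2,2]),-1,1)))
    if z<2: print(s,z,e.as_matrix().round(3).tolist(),q[6])
json.dump([[q.tolist(),st['tool_pos'].tolist(),st['eef_rot'].tolist()]],open('d.json','w'))
go((.52,-.25,.25),T); go((.56,.1,.25),tool(60)); go((.56,.1,.25),tool(-10));
E
```

```text
[[ 0.925  0.379 -0.   ]
 [ 0.379 -0.925  0.001]
 [-0.    -0.001 -1.   ]]
(1, 1, 1, 1, 1, 1) 0.10970509440759327 [[-0.838, 0.546, -0.002], [-0.546, -0.838, 0.001], [-0.001, 0.002, 1.0]] -0.21508940107303914
(1, 1, 1, -1, -1, 1) 0.652158021665617 [[0.838, -0.545, 0.011], [-0.545, -0.838, 0.002], [0.008, -0.008, -1.0]] -0.21508940107303914
(1, 1, -1, 1, -1, 1) 0.11560407067036597 [[-0.475, 0.88, -0.002], [-0.88, -0.475, 0.0], [-0.001, 0.002, 1.0]] -0.21508940107303914
(1, 1, -1, -1, 1, 1) 0.6647152037335191 [[0.474, -0.881, 0.012], [-0.881, -0.474, -0.001], [0.006, -0.01, -1.0]] -0.21508940107303914
(1, -1, 1, 1, -1, -1) 0.5834319625219653 [[0.838, -0.545, -0.01], [-0.545, -0.838, -0.0], [-0.008, 0.006, -1.0]] -0.21508940107303914
(1, -1, 1, -1, 1, -1) 0.05626477181298389 [[-0.838, 0.546, 0.001], [-0.546, -0.838, 0.001], [0.001, 0.0, 1.0]] -0.21508940107303914
(1, -1, -1, 1, 1, -1) 0.5690841090878381 [[0.474, -0.881, -0.01], [-0.881, -0.474, 0.002], [-0.006, 0.008, -1.0]] -0.21508940107303914
(1, -1, -1, -1, -1, -1) 0.04285594269868453 [[-0.475, 0.88, 0.0], [-0.88, -0.475, 0.001], [0.00
[... 474 characters left out ...]
215, -0.001], [0.001, 0.01, -1.0]] -0.21508940107303914
(-1, -1, 1, 1, -1, -1) 0.6753263198183637 [[-0.28, 0.96, -0.012], [0.96, 0.28, -0.001], [0.002, -0.012, -1.0]] -0.21508940107303914
(-1, -1, 1, -1, 1, -1) 0.1224217990180859 [[0.279, -0.96, 0.002], [0.96, 0.279, -0.001], [-0.0, 0.002, 1.0]] -0.21508940107303914
(-1, -1, -1, 1, 1, -1) 0.6772932503293887 [[0.215, 0.977, -0.012], [0.977, -0.215, 0.001], [-0.001, -0.012, -1.0]] -0.21508940107303914
(-1, -1, -1, -1, -1, -1) 0.12329206877140704 [[-0.213, -0.977, 0.002], [0.977, -0.213, 0.0], [0.0, 0.002, 1.0]] -0.21508940107303914
[38.6, -19.6, -3.5] [0.0, 0.0, 0.0]
[55.6, -50.5, -3.5] [-0.1, -0.0, -37.7]
[55.6, -50.5, -3.5] [-0.1, 0.0, 32.3]
```

>>> {"api": "carry_out", "payload": {"rows": [[[10, -5, -3.5], [0, 0, 0], 0], [[20, -10, -3.5], [0, 0, 0], 0], [[30, -15, -3.5], [0, 0, 0], 0], [[38.6, -20, -3.5], [0, 0, 0], 0], [[38.6, -20, -3.5], [0, 0, 0], 0], [[38.6, -20, -3.5], [0, 0, 0], 0], [[38.6, -20, -3.5], [0, 0, 0], 0], [[38.6, -20, -3.5], [0, 0, 0], 0], [[38.6, -20, -3.5], [0, 0, 0], 0], [[38.6, -20, -3.5], [0, 0, 0], 0], [[38.6, -20, -3.5], [0, 0, 0], 0]]}}

```text
clock: 1.3
tool_pos: [0.5185, -0.2462, 0.2502]
eef_rot: [0.981, 0.194, -0.0, -0.0]
contact_force: [-0.1, -0.4, -0.7]
opening: 0.999
finger_force: 0.0
```

```bash
cat >> h.py <<'E'
import json
def log():
    st=r.get_state();D=json.load(open('d.json'));D.append([st['q'].tolist(),st['tool_pos'].tolist(),st['eef_rot'].tolist()]);json.dump(D,open('d.json','w'));return st
E
python3 - <<'E'
from h import *
st=log();print(st['clock'],st['q'].round(3),st['tool_pos'],R.from_quat(st['eef_rot']).as_matrix().round(3))
w=snap('wrist','w1.png');print(w['fx'],np.array(w['pose']).round(3).tolist())
go((.56,.1,.25),tool(-10));go((.40,.26,.25),tool(-10))
E
```

```text
1.3 [ 0.467  0.579 -0.174  1.681  0.122  0.893 -0.936] [ 0.51854267 -0.24616769  0.25019166] [[ 0.924  0.381 -0.001]
 [ 0.381 -0.924 -0.   ]
 [-0.001 -0.    -1.   ]]
363.2230512367371 [[0.382, 0.884, 0.268, 0.588], [-0.924, 0.366, 0.111, -0.217], [-0.0, -0.29, 0.957, 0.42], [0.0, 0.0, 0.0, 1.0]]
[17.1, -30.6, -0.0] [0.0, 0.1, 32.2]
[8.3, -51.4, -0.0] [0.0, 0.1, 32.2]
```

View pics/w1.png

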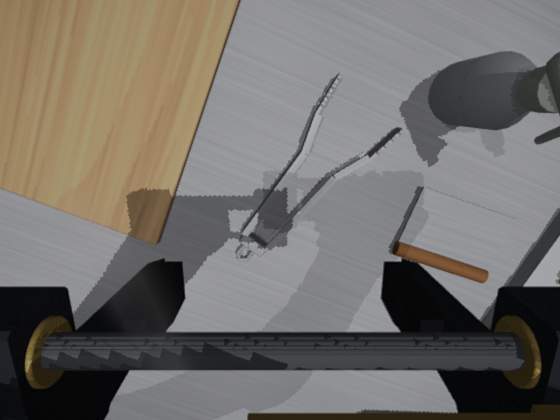

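The wrist view shows the tongs with tips at (337,76) and (400,128) and the hinge near (252,240). The arm is where I commanded it. Next I fit the link lengths so I can check reach.

```bash
cat > kin.py <<'E'
from h import *
from scipy.optimize import least_squares
LO=np.array([-3.01,-.46,-1.47,.13,-1,.04,-2.66]);HI=np.array([3.01,2.08,1.51,2.56,4.14,2.09,2.66])
S=[-1,1,-1,1,-1,1,-1]
def A(q):
    out=[];M=R.identity()
    for i in range(7):
        M=M*R.from_euler('ZYZYZYZ'[i],S[i]*q[i]); out.append(M)
    return out
def basis(q):
    a=A(q);ez=np.array([0,0,1.]);ex=np.array([1.,0,0])
    return np.c_[ez,a[1].apply(ez),a[3].apply(ez),a[5].apply(ez)], a[6]*R.from_euler('z',90,degrees=True)
D=json.load(open('d.json'))
M=np.vstack([basis(d[0])[0] for d in D]);y=np.hstack([d[1] for d in D])
L,res,_,_=np.linalg.lstsq(M,y,rcond=None)
def fk(q): B,Rt=basis(q); return B@L,Rt
def ik(p,rot,q0):
    def f(q):
        pp,rr=fk(q);return np.r_[(pp-p)*10,(rr.inv()*rot).as_rotvec()*2,(q-q0)*.003]
    s=least_squares(f,np.clip(q0,LO+.03,HI-.03),bounds=(LO+.02,HI-.02));q=s.x;pp,rr=fk(q)
    return q,np.linalg.norm(pp-p)*1000,np.degrees((rr.inv()*rot).magnitude())
E
python3 - <<'E'
from kin import *
print(L,(M@L-y).round(4))
q0=np.array(D[-1][0])
g=.019
for flip in(0,1):
  for a in (0,20,30,40):
    q=q0
    print('flip',flip,'a',a)
    # roll sign: roll>0 about +x takes tool z(down) to +y
    for nm,gp,roll in [('via',(.54,.12,.25),0),('over',(.379,.281,.2),-a),('grip',(.379,.281,.053),-a),('lift',(.39,.25,.15),-a),('move',(.42,.06,.17),-a),('t1',(.42,.06,.17),-a+35),('t2',(.42,.06,.17),-a+70),('t3',(.42,.06,.17),-a+100),('t4',(.42,.06,.17),-a+120)]:
        rot=tool(-10,roll)*R.from_euler('z',180*flip,degrees=True)
        p=np.array(gp)+rot.apply([0,0,g])
        q,e,w=ik(p,rot,q); print(nm,q.round(2),round(e,1),round(w,1))
E
```

```text
[43.44121426  0.85932163  0.16335595 43.79784621] [ 0.0046  0.0018 -0.01   -0.0009  0.0005  0.01  ]
flip 0 a 0
via [-0.24  0.58  0.16  1.94 -0.15  0.63 -1.74] 0.0 0.0
over [-0.63  0.62  0.03  2.46 -0.29  0.07 -2.06] 0.0 0.0
grip [-0.64  0.87  0.03  2.22 -0.38  0.06 -1.99] 0.0 0.3
lift [-0.58  0.71  0.03  2.38 -0.33  0.06 -1.97] 0.0 0.1
move [-0.16  0.68  0.02  2.41 -0.2   0.06 -1.69] 0.0 0.2
t1 [ 1.74  1.04 -0.15  0.15  0.13  1.98 -0.04] 0.6 33.6
t2 [ 1.75  1.03 -0.15  0.15  0.13  1.99 -0.03] 1.3 68.6
t3 [ 1.76  1.02 -0.15  0.15  0.13  2.   -0.03] 1.8 98.6
t4 [ 1.76  1.01 -0.15  0.15  0.13  2.   -0.03] 2.2 118.7
flip 0 a 20
via [-0.24  0.58  0.16  1.94 -0.15  0.63 -1.74] 0.0 0.0
over [-1.36  0.98  1.21  0.46 -0.98  1.95 -2.64] 0.4 19.3
grip [-1.36  1.14  1.13  0.5  -0.98  1.76 -2.64] 0.3 19.2
lift [-1.36  1.04  1.18  0.48 -0.98  1.88 -2.64] 0.3 19.3
move [-1.36  1.02  1.19  0.47 -0.98  1.91 -2.64] 0.3 19.0
t1 [ 1.69  1.05  0.89  0.15 -0.84  2.02  0.07] 0.3 13.7
t2 [ 1.72  1.04  0.88  0.15 -0.83  2.02  0.1 ] 0.9 48.6
t3 [ 1.73  1.03  0.88  0.15 -0.83  2.03  0.1 ] 1.5 78.6
t4 [ 1.73  1
[... 2479 characters left out ...]
] 0.1 3.7
t2 [ 1.73  1.04 -1.45  0.44  1.21  2.01  2.64] 0.7 38.7
t3 [ 1.74  1.04 -1.45  0.44  1.2   2.02  2.64] 1.3 68.7
t4 [ 1.74  1.03 -1.45  0.43  1.2   2.03  2.64] 1.7 88.7
flip 1 a 40
via [-0.12  0.61 -0.43  1.83  0.35  0.77  0.67] 0.0 0.0
over [-1.39  0.99 -0.15  0.15  0.14  2.01 -0.01] 0.7 39.3
grip [-1.39  1.16 -0.15  0.15  0.15  1.85 -0.01] 0.7 39.2
lift [-1.39  1.05 -0.15  0.15  0.14  1.96 -0.01] 0.7 39.2
move [-1.39  1.03 -0.14  0.15  0.14  1.98 -0.01] 0.7 39.0
t1 [-1.3   1.04 -0.14  0.15  0.14  1.97  0.08] 0.1 4.0
t2 [ 1.73  1.05 -1.45  0.44  1.21  2.01  2.64] 0.5 28.7
t3 [ 1.74  1.04 -1.45  0.44  1.2   2.01  2.64] 1.1 58.7
t4 [ 1.75  1.03 -1.45  0.45  1.2   2.02  2.64] 1.5 78.7
```

>>> {"api": "carry_out", "payload": {"rows": [[[6, -10, -2], [8, 0, 0], 0], [[12, -20, -4], [16, 0, 0], 0], [[17, -30, -6], [24, 0, 10], 0], [[17, -30, -6], [32, 0, 15], 0], [[17, -30, -6], [32, 0, 15], 0], [[17, -30, -6], [32, 0, 15], 0], [[17, -30, -6], [32, 0, 15], 0], [[17, -30, -6], [32, 0, 15], 0], [[17, -30, -6], [32, 0, 15], 0]]}}

```text
clock: 2.25
tool_pos: [0.5616, 0.0942, 0.3102]
eef_rot: [0.96, 0.058, -0.053, -0.269]
contact_force: [0.5, -0.5, -0.6]
opening: 1.0
finger_force: 0.0
```

```bash
python3 -c "
from h import *
s=log();print(s['q'].round(2),s['tool_pos'])"
```

```text
[ 0.25  0.64 -0.34  1.54 -0.37  1.14 -1.3 ] [0.56161156 0.0941564  0.31023997]
```

>>> {"api": "carry_out", "payload": {"rows": [[[0, 0, 0], [-8, 8, 0], 0], [[0, 0, 0], [-16, 16, 0], 0], [[0, 0, 0], [-24, 24, 0], 0], [[0, 0, 0], [-32, 28, 0], 0], [[0, 0, 0], [-38, 28, 0], 0], [[0, 0, 0], [-38, 28, 0], 0], [[0, 0, 0], [-38, 28, 0], 0], [[0, 0, 0], [-38, 28, 0], 0]]}}

```text
clock: 3.05
tool_pos: [0.5614, 0.0946, 0.3101]
eef_rot: [0.979, 0.006, 0.198, 0.05]
contact_force: [0.2, 0.8, -0.6]
opening: 0.997
finger_force: 0.0
```

```bash
cat > fit.py <<'E'
import re
s=open('kin.py').read()
a=s.index('def basis');b=s.index('D=json');
s=s[:a]+'''def basis(q):
    a=A(q);I=np.eye(3)
    cols=[I[:,2],a[1].apply(I[2]),a[3].apply(I[2]),a[5].apply(I[2]),a[0].apply(I[0]),a[2].apply(I[0]),a[3].apply(I[0]),a[4].apply(I[0]),a[5].apply(I[0])]
    return np.array(cols).T, a[6]*R.from_euler('z',90,degrees=True)
'''+s[b:]
s=s.replace("L,res,_,_=np.linalg.lstsq(M,y,rcond=None)","n=M.shape[1];w=np.r_[[1e-4]*4,[3e-3]*(n-4)];y0=np.array([.33,.35,.35,.25]+[0]*(n-4));L=np.linalg.lstsq(np.vstack([M,np.diag(w)]),np.r_[y,w*y0],rcond=None)[0]")
open('kin.py','w').write(s)
E
python3 fit.py; python3 - <<'E'
from h import *
s=log();print(s['clock'],s['q'].round(2),s['tool_pos'])
from kin import *
print(L.round(4),((M@L-y)*1000).round(1))
for d in D: print(np.degrees((fk(np.array(d[0]))[1].inv()*R.from_quat(d[2])).magnitude()))
E
```

```text
3.05 [-0.6   0.37  0.29  2.01  0.27  0.45 -2.13] [0.56138225 0.09461977 0.3100727 ]
[-0.3601  0.5299  0.1463  0.1066 -0.2897  0.0763 -0.834   0.3037 -0.0628] [-9.9 -1.4 -3.5  9.8  8.8  1.7 -1.4  1.5  2.2 -2.7  2.3 -0.5]
3.141480122588875e-14
3.033797512362305e-14
2.2399303412356948e-14
2.939232162144284e-14
```

```bash
python3 - <<'E'
from kin import *
import itertools
I=np.eye(3)
def full(q):
    a=[R.identity()]+A(q)
    return {f'{"b1234567"[i]}{"xyz"[k]}':a[i].apply(I[k]) for i in range(8) for k in range(3)}
F=[full(np.array(d[0])) for d in D]
C={k:np.hstack([f[k] for f in F]) for k in F[0]}
base=['bz','2z','4z','6z']
ex=[k for k in C if k not in base+['1z','3z','5z','7z']]
out=[]
for n in (0,1,2,3):
    for s in itertools.combinations(ex,n):
        ks=base+list(s);m=np.array([C[k] for k in ks]).T
        x=np.linalg.lstsq(m,y,rcond=None)[0];out.append((np.abs(m@x-y).max()*1000+n*.3,ks[4:],x.round(3)))
out.sort(key=lambda t:t[0])
for o in out[:12]:print(o)
E
```

```text
(np.float64(0.7090130084573926), ['1y', '3y'], array([ 0.347,  0.564,  0.345,  0.35 , -0.019, -0.027]))
(np.float64(0.7090130084575036), ['2y', '4y'], array([ 0.347,  0.564,  0.345,  0.35 , -0.019, -0.027]))
(np.float64(0.7090130084577256), ['2y', '3y'], array([ 0.347,  0.564,  0.345,  0.35 , -0.019, -0.027]))
(np.float64(0.7090130084578367), ['1y', '4y'], array([ 0.347,  0.564,  0.345,  0.35 , -0.019, -0.027]))
(np.float64(0.900000000000666), ['2y', '3y', '6y'], array([ 0.347,  0.563,  0.345,  0.349, -0.019, -0.027, -0.   ]))
(np.float64(0.9000000000007216), ['1y', '4y', '6y'], array([ 0.347,  0.563,  0.345,  0.349, -0.019, -0.027, -0.   ]))
(np.float64(0.9000000000007771), ['1y', '3y', '6y'], array([ 0.347,  0.563,  0.345,  0.349, -0.019, -0.027, -0.   ]))
(np.float64(0.9000000000007771), ['2y', '4y', '5y'], array([ 0.347,  0.563,  0.345,  0.349, -0.019, -0.027, -0.   ]))
(np.float64(0.9000000000008881), ['2y', '3y', '5y'], array([ 0.347,  0.563,  0.345,  0.349, -0.019, -0.027, -0.   ]))
(np.float64(0.9000000000009436), ['1y', '4y', '5y'], array([ 0.347,  0.563,  0.345,  0.349, -0.019, -0.027, -0.   ]))
(np.float64(0.9000000000009991), ['1y', '3y', '5y'], array([ 0.347,  0.563,  0.345,  0.349, -0.019, -0.027, -0.   ]))
(np.float64(0.9000000000011101), ['2y', '4y', '6y'], array([ 0.347,  0.563,  0.345,  0.349, -0.019, -0.027, -0.   ]))
```

```bash
cat > fit2.py <<'E'
s=open('kin.py').read()
a=s.index('    cols=');b=s.index("    return np.array(cols)")
s=s[:a]+"    cols=[I[:,2],a[1].apply(I[2]),a[3].apply(I[2]),a[5].apply(I[2]),a[0].apply(I[1]),a[2].apply(I[1]),a[5].apply(I[1])]\n"+s[b:]
a=s.index('n=M.shape');b=s.index('def fk')
s=s[:a]+"L=np.linalg.lstsq(M,y,rcond=None)[0]\n"+s[b:]
open('kin.py','w').write(s)
E
python3 fit2.py; cat > plan.py <<'E'
from kin import *
print(L.round(4),np.abs(M@L-y).max())
g=.019
q0=np.array(D[-1][0])
rng=np.random.default_rng(0)
def run(a,flip,dp,yawd,qs,final=115,verbose=0):
    q=qs;tot=0;rows=[]
    for nm,gp,roll,yw in [('over',(.379,.281,.15),-a,-10),('grip',(.379,.281,.055),-a,-10),('lift',(.39,.25,.16),-a,-10),('move',dp,-a,yawd)]+[(f't{k}',dp,-a+k,yawd) for k in (20,40,60,80,100,final)]:
        rot=tool(yw,roll)*R.from_euler('z',180*flip,degrees=True)
        p=np.array(gp)+rot.apply([0,0,g])
        q1,e,w=ik(p,rot,q); tot+=e+w; rows.append((nm,q1.round(2),round(e,1),round(w,1),np.abs(q1-q).max().round(2))); q=q1
    return tot,rows
if __name__=='__main__':
  for flip in(0,1):
    for a in (0,20,40):
      for yd in (-10,20):
        best=None
        for it in range(5):
            qs=q0 if it==0 else np.r_[-.5,.7,rng.uniform(-1.2,1.2),1.9,rng.uniform(-.8,3.5),.6,rng.uniform(-2.4,2.4)]
            o=run(a,flip,(.44,.06,.17),yd,qs)
            if best is None or o[0]<best[0]: best=o
        print(flip,a,yd,round(best[0],1))
        if best[0]<5:
            for x in best[1]:print('  ',*x)
E
time python3 plan.py
```

```text
[ 3.469e-01  5.634e-01  3.448e-01  3.494e-01 -1.880e-02 -2.690e-02
 -4.000e-04] 7.771561172376096e-16
0 0 -10 0.0
   over [-0.77  0.64  0.05  2.11 -0.08  0.39 -2.4 ] 0.0 0.0 0.35
   grip [-0.75  0.83  0.02  2.16 -0.08  0.15 -2.4 ] 0.0 0.0 0.24
   lift [-0.69  0.62  0.04  2.12 -0.06  0.4  -2.36] 0.0 0.0 0.25
   move [-0.22  0.58 -0.02  2.16  0.03  0.4  -2.02] 0.0 0.0 0.47
   t20 [ 0.36  0.65 -0.55  2.22 -0.06  0.26 -1.77] 0.0 0.0 0.59
   t40 [ 0.8   0.9  -0.94  2.23 -0.05  0.22 -1.59] 0.0 0.0 0.43
   t60 [ 1.04  1.23 -1.14  2.19 -0.02  0.29 -1.43] 0.0 0.0 0.33
   t80 [ 1.18  1.57 -1.25  2.11 -0.01  0.44 -1.29] 0.0 0.0 0.34
   t100 [ 1.24  1.89 -1.31  1.99 -0.04  0.65 -1.16] 0.0 0.0 0.32
   t115 [ 1.24  2.06 -1.3   1.88 -0.17  0.82 -0.98] 0.0 0.0 0.18
0 0 20 0.0
   over [-0.77  0.64  0.05  2.11 -0.08  0.39 -2.4 ] 0.0 0.0 0.35
   grip [-0.75  0.83  0.02  2.16 -0.08  0.15 -2.4 ] 0.0 0.0 0.24
   lift [-0.69  0.62  0.04  2.12 -0.06  0.4  -2.36] 0.0 0.0 0.25
   move [-0.14  0.58 -0.16  2.16  0.22  0.42 -1.69] 0.0 0.0 0.67
   t20 [ 0.34  0.69 -0.55  2.06  0.01  0.55 -1.34] 0.0 0.0 0.48
   t4
[... 6238 characters left out ...]

1 40 20 0.0
   over [-0.52  1.05 -0.84  1.6   0.74  1.61 -0.24] 0.0 0.0 2.11
   grip [-0.54  1.19 -0.79  1.61  0.83  1.5  -0.3 ] 0.0 0.0 0.14
   lift [-0.47  1.02 -0.84  1.65  0.75  1.59 -0.22] 0.0 0.0 0.17
   move [-0.18  0.9  -0.92  2.18  1.18  1.43 -0.03] 0.0 0.0 0.53
   t20 [ 0.14  0.83 -1.1   2.18  1.17  1.19  0.21] 0.0 0.0 0.32
   t40 [ 0.47  0.9  -1.29  2.13  1.07  1.03  0.5 ] 0.0 0.0 0.33
   t60 [ 0.72  1.08 -1.45  2.04  0.91  1.    0.81] 0.0 0.0 0.3
   t80 [ 0.86  1.25 -1.45  1.93  0.66  0.98  1.17] 0.0 0.0 0.36
   t100 [ 0.94  1.46 -1.45  1.81  0.44  1.06  1.44] 0.0 0.0 0.27
   t115 [ 0.97  1.62 -1.45  1.72  0.3   1.15  1.58] 0.0 0.0 0.16
real	1m46.542s
user	1m43.889s
sys	0m0.256s
```

```bash
python3 - <<'E'
from h import *
g=np.array([0,0,.019])
A=tool(-10,-15);G=np.array([.379,.281,.053])
pre=(G+[0,0,.12]-[0,0,0]+A.apply(g),A)
go(*pre); go(G+A.apply(g),A,pre)
at=(G+A.apply(g),A)
B=tool(10,-15)
go(G+[0.01,-.02,.1]+A.apply(g),A,at); go(np.array([.41,.06,.155])+B.apply(g),B,at)
E
```

```text
[-22.3, -19.5, 5.4] [-11.0, -24.5, 7.5]
[0.0, -3.1, 11.6] [0.0, 0.0, 0.0]
[1.3, 4.3, -9.2] [0.0, 0.0, 0.0]
[7.1, 23.1, -4.4] [0.0, 5.2, -19.3]
```

>>> {"api": "carry_out", "payload": {"rows": [[[-4, -4, 0], [-2, -5, 1.5], 0], [[-9, -8, 1], [-4, -10, 3], 0], [[-13, -12, 2], [-7, -15, 4.5], 0], [[-18, -16, 4], [-9, -20, 6], 0], [[-22.3, -19.5, 5.4], [-11, -24.5, 7.5], 0], [[-22.3, -19.5, 5.4], [-11, -24.5, 7.5], 0], [[-22.3, -19.5, 5.4], [-11, -24.5, 7.5], 0], [[-22.3, -19.5, 5.4], [-11, -24.5, 7.5], 0], [[-22.3, -19.5, 5.4], [-11, -24.5, 7.5], 0]]}}

```text
clock: 3.95
tool_pos: [0.3811, 0.275, 0.1563]
eef_rot: [0.988, -0.089, -0.011, 0.128]
contact_force: [0.5, -0.7, 0.8]
opening: 1.001
finger_force: 0.0
```

```bash
python3 - <<'E'
from h import *
st=log();print(st['clock'],st['q'].round(2),st['tool_pos'])
g=np.array([0,0,.019]);A=tool(-10,-15);G=np.array([.379,.281,.053]);go(G+A.apply(g),A)
w=snap('wrist','w2.png')
for d in (.107,.128,.209):
    p=G+np.array([-np.cos(np.radians(10)),np.sin(np.radians(10)),0])*(d-.128)+[0,0,(d-.128)*.268]
    print(np.round(proj(w,p)))
E
```

```text
3.95 [-0.96  0.69  0.22  1.91  0.01  0.76 -2.54] [0.38106653 0.27495903 0.15633177]
[-0.3, -3.2, 11.7] [-0.2, 0.0, -0.3]
[239. 182.]
[241. 210.]
[250. 318.]
```

View pics/w2.png

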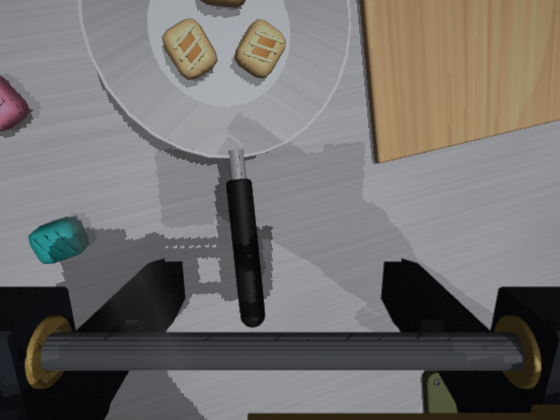

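The wrist view shows the handle running from (239,180) to (252,322), which matches the prediction to within a few pixels. I descend and grip it.

>>> {"api": "carry_out", "payload": {"rows": [[[0, -1, 4], [0, 0, 0], 0], [[-0.2, -2.2, 8], [0, 0, 0], 0], [[-0.3, -3.2, 11.7], [0, 0, 0], 0], [[-0.3, -3.2, 11.7], [0, 0, 0], 0], [[-0.3, -3.2, 11.7], [0, 0, 0], 1], [[-0.3, -3.2, 11.7], [0, 0, 0], 1], [[-0.3, -3.2, 11.7], [0, 0, 0], 1], [[-0.3, -3.2, 11.7], [0, 0, 0], 1], [[-0.3, -3.2, 11.7], [0, 0, 0], 1], [[-0.3, -3.2, 11.7], [0, 0, 0], 1]], "newtons": 60}}

```text
clock: 5.0
tool_pos: [0.3761, 0.279, 0.0348]
eef_rot: [0.988, -0.087, -0.011, 0.128]
contact_force: [0.7, -0.1, -0.5]
opening: 0.481
finger_force: 0.0
```

>>> {"api": "carry_out", "payload": {"rows": [[[0, 0, 0], [0, 0, 0], 1], [[0, 0.4, -1.5], [0, 0, 0], 1], [[0, 0.8, -3], [0, 0, 0], 1], [[0, 1.2, -4.5], [0, 0, 0], 1], [[0, 1.6, -6], [0, 0, 0], 1], [[0.4, 2.2, -8], [0, 0, 0], 1], [[0.8, 2.6, -9.5], [0, 0, 0], 1], [[0.8, 2.6, -9.5], [0, 0, 0], 1]]}}

```text
clock: 5.8
tool_pos: [0.3852, 0.2771, 0.1343]
eef_rot: [0.988, -0.087, -0.01, 0.127]
contact_force: [-0.3, 0.2, -0.8]
opening: 0.001
finger_force: 0.0
```

```bash
python3 - <<'E'
from h import *
st=log();print(st['clock'],st['q'].round(2),st['tool_pos'],st['opening'],st['moment'])
g=np.array([0,0,.019]);B=tool(10,-15);go(np.array([.41,.06,.165])+B.apply(g),B)
s=snap('side')['image'];w=snap('wrist')['image'];cv2.imwrite('pics/c3.png',np.hstack([cv2.resize(s,(400,300)),cv2.resize(w,(400,300))])[:,:,::-1])
E
```

```text
5.8 [-0.95  0.73  0.22  1.92  0.01  0.71 -2.53] [0.38522496 0.27707513 0.1342502 ] 0.001029994625487556 [ 0.32044564 -0.06409163  0.04200959]
[6.4, 21.0, 4.2] [-0.3, 5.0, -19.5]
```

View pics/c3.png

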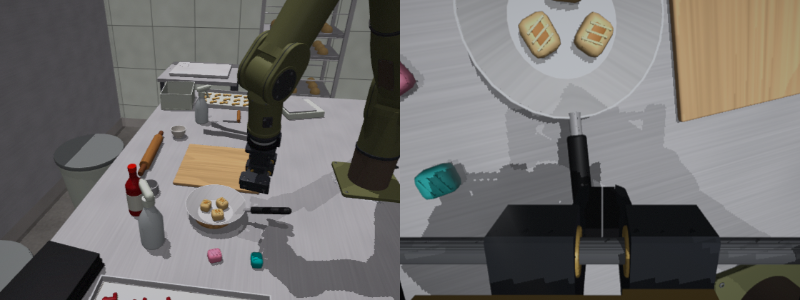

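The fingers move slowly and hadn't reached the handle when I lifted. They shut on air, and the pan appears undisturbed. I reopen them and check before trying again.

>>> {"api": "carry_out", "payload": {"rows": [[[0, 0, 0], [0, 0, 0], 0], [[0, 0, 0], [0, 0, 0], 0], [[0, 0, 0], [0, 0, 0], 0], [[0, 0, 0], [0, 0, 0], 0], [[0, 0, 0], [0, 0, 0], 0], [[0, 0, 0], [0, 0, 0], 0], [[0, 0, 0], [0, 0, 0], 0], [[0, 0, 0], [0, 0, 0], 0], [[0, 0, 0], [0, 0, 0], 0], [[0, 0, 0], [0, 0, 0], 0]]}}

```text
clock: 6.9
tool_pos: [0.3838, 0.2766, 0.1329]
eef_rot: [0.988, -0.087, -0.011, 0.129]
contact_force: [0.9, -0.9, -0.2]
opening: 0.889
finger_force: 0.0
```

```bash
python3 - <<'E'
from h import *
st=r.get_state();print(st['clock'],st['tool_pos'],st['opening'])
t=snap('wrist');im=t['image']
for v in (150,170,190,210,225,240,255):
    xs=np.nonzero(im[v,190:320].max(1)<60)[0]+190
    print(v,xs.min() if len(xs) else None,xs.max() if len(xs) else None,len(xs))
G=np.array([.379,.281,.053])
for d in (.107,.128,.16):
    p=G+np.array([-np.cos(np.radians(10)),np.sin(np.radians(10)),0])*(d-.128)+[0,0,(d-.128)*.268]
    print(np.round(proj(t,p)))
g=np.array([0,0,.019]);A=tool(-10,-15);go(G+A.apply(g),A)
E
```

```text
6.9 [0.38378175 0.27657081 0.13285256] 0.8894154192796716
150 None None 0
170 None None 0
190 234 259 26
210 234 261 28
225 236 263 28
240 237 265 29
255 239 266 28
[247. 191.]
[249. 222.]
[253. 268.]
[-0.5, -2.4, 9.5] [-0.2, 0.0, -0.0]
```

>>> {"api": "carry_out", "payload": {"rows": [[[0, -1, 4], [0, 0, 0], 0], [[-0.4, -2.2, 8], [0, 0, 0], 0.2], [[-0.5, -2.4, 9.5], [0, 0, 0], 0.4], [[-0.5, -2.4, 9.5], [0, 0, 0], 1], [[-0.5, -2.4, 9.5], [0, 0, 0], 1], [[-0.5, -2.4, 9.5], [0, 0, 0], 1], [[-0.5, -2.4, 9.5], [0, 0, 0], 1], [[-0.5, -2.4, 9.5], [0, 0, 0], 1], [[-0.5, -2.4, 9.5], [0, 0, 0], 1], [[-0.5, -2.4, 9.5], [0, 0, 0], 1], [[-0.5, -2.4, 9.5], [0, 0, 0], 1], [[-0.5, -2.4, 9.5], [0, 0, 0], 1]], "newtons": 60}}

```text
clock: 8.15
tool_pos: [0.3788, 0.2769, 0.0349]
eef_rot: [0.988, -0.086, -0.011, 0.128]
contact_force: [0.1, 1.8, 1.0]
opening: 0.173
finger_force: 57.4
```

>>> {"api": "carry_out", "payload": {"rows": [[[0, 0, 0], [0, 0, 0], 1], [[0, 0, 0], [0, 0, 0], 1], [[0, 0, 0], [0, 0, 0], 1]]}}

```text
clock: 8.45
tool_pos: [0.3787, 0.2768, 0.0348]
eef_rot: [0.988, -0.087, -0.011, 0.128]
contact_force: [-0.9, 2.2, 1.5]
opening: 0.171
finger_force: 57.4
```

>>> {"api": "carry_out", "payload": {"rows": [[[0, 0.3, -1], [0, 0, 0], 1], [[0, 0.6, -2.2], [0, 0, 0], 1], [[0, 1, -3.7], [0, 0, 0], 1], [[0, 1.4, -5.2], [0, 0, 0], 1], [[0, 1.8, -6.7], [0, 0, 0], 1], [[0.4, 2.2, -8.2], [0, 0, 0], 1], [[0.8, 2.6, -9.5], [0, 0, 0], 1], [[0.8, 2.6, -9.5], [0, 0, 0], 1]]}}

```text
clock: 9.25
tool_pos: [0.3877, 0.2739, 0.1356]
eef_rot: [0.988, -0.088, -0.01, 0.128]
contact_force: [-0.3, -0.4, -0.5]
opening: 0.003
finger_force: 0.0
```

```bash
python3 - <<'E'
from h import *
st=log();print(st['clock'],st['q'].round(2),st['tool_pos'],st['opening'],st['moment'])
g=np.array([0,0,.019]);B=tool(10,-15);go(np.array([.41,.07,.165])+B.apply(g),B)
s=snap('side')['image'];w=snap('wrist')['image'];cv2.imwrite('pics/c4.png',np.hstack([cv2.resize(s,(400,300)),cv2.resize(w,(400,300))])[:,:,::-1])
E
```

```text
9.25 [-0.95  0.73  0.22  1.92  0.01  0.72 -2.52] [0.3876936  0.27388071 0.13556257] 0.0030604575686912906 [ 0.28803148 -0.01491731 -0.01256385]
[6.0, 19.8, 4.1] [-0.3, 5.0, -19.5]
```

View pics/c4.png

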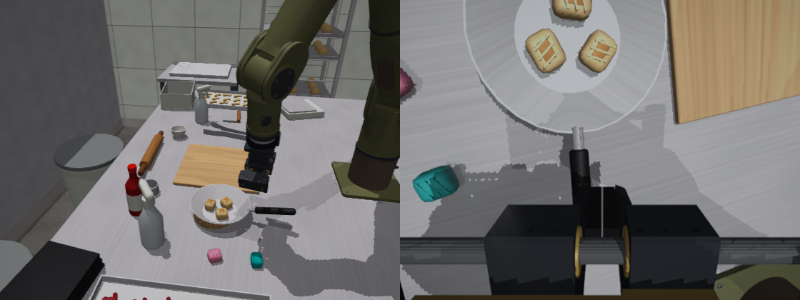

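The grip slipped off and the pan stayed on the trivet. The fingers stopped at 15 mm on a 20 mm handle, so the grip was off-axis. I check the handle height in the side view.

```bash
python3 - <<'E'
from h import *
s=snap('side')
G=np.array([.379,.281,.053])
for dz in(-.015,0,.015):
  print(dz,[np.round(proj(s,G+np.array([-np.cos(np.radians(10)),np.sin(np.radians(10)),0])*(d-.128)+[0,0,(d-.128)*.268+dz]),1).tolist() for d in (.107,.128,.168,.209)])
for nm,im in(('before',cv2.imread('pics/s0.png')),('now',s['image'])):
  m=(im.max(2)<65)
  for u in range(345,412,6):
    vs=np.nonzero(m[280:315,u])[0]+280
    print(nm,u,(vs.min(),vs.max()) if len(vs) else None,end=';')
  print()
E
```

```text
-0.015 [[351.4, 298.6], [361.6, 299.0], [381.7, 299.8], [403.1, 300.6]]
0 [[352.0, 293.2], [362.3, 293.5], [382.5, 294.2], [404.2, 294.9]]
0.015 [[352.6, 287.7], [363.0, 288.0], [383.4, 288.5], [405.2, 289.1]]
before 345 (np.int64(296), np.int64(296));before 351 (np.int64(291), np.int64(296));before 357 (np.int64(290), np.int64(298));before 363 (np.int64(290), np.int64(298));before 369 (np.int64(290), np.int64(298));before 375 (np.int64(290), np.int64(299));before 381 (np.int64(290), np.int64(299));before 387 (np.int64(290), np.int64(299));before 393 (np.int64(290), np.int64(299));before 399 (np.int64(290), np.int64(299));before 405 (np.int64(291), np.int64(299));before 411 None;
now 345 None;now 351 None;now 357 (np.int64(291), np.int64(296));now 363 (np.int64(290), np.int64(298));now 369 (np.int64(290), np.int64(299));now 375 (np.int64(290), np.int64(299));now 381 (np.int64(291), np.int64(299));now 387 (np.int64(291), np.int64(299));now 393 (np.int64(291), np.int64(300));now 399 (np.int64(291), np.int64(300));now 405 (np.int64(291), np.int64(300));now 411 (np.int64(292), np.int64(300));
```

```bash
python3 - <<'E'
from h import *
w=snap('wrist');st=r.get_state();T=R.from_quat(st['eef_rot']);p=st['tool_pos']
for dz in (-.05,-.038,-.019,0,.02):
  print(dz,[np.round(proj(w,p+T.apply([dx,dy,dz]))).tolist() for dx,dy in((0,0),(0.009,.012),(0.009,-.012),(0,.044))])
P=np.array(w['pose']);print((T.inv().as_matrix()@(P[:3,3]-p)).round(3),(T.inv().as_matrix()@P[:3,:3]).round(3))
v=cv2.resize(w['image'][220:420,150:450],None,fx=2.5,fy=2.5,interpolation=2);cv2.imwrite('pics/c5.png',v[:,:,::-1])
E
```

```text
-0.05 [[283.0, 313.0], [315.0, 291.0], [250.0, 291.0], [400.0, 313.0]]
-0.038 [[283.0, 296.0], [313.0, 276.0], [253.0, 276.0], [391.0, 296.0]]
-0.019 [[283.0, 275.0], [309.0, 257.0], [256.0, 257.0], [379.0, 275.0]]
0 [[283.0, 258.0], [307.0, 242.0], [259.0, 242.0], [370.0, 258.0]]
0.02 [[283.0, 244.0], [304.0, 229.0], [261.0, 229.0], [361.0, 244.0]]
[ 0.075  0.    -0.17 ] [[ 0.     0.957  0.289]
 [ 1.    -0.     0.   ]
 [ 0.001  0.289 -0.957]]
```

View pics/c5.png

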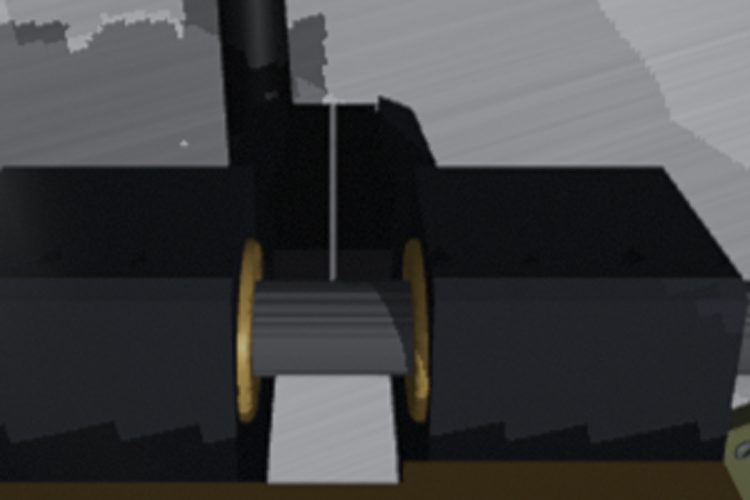

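The fingertips appear near (282,262) px, which puts the real tip about 23 mm behind the reported TCP. That agrees with the pads having caught only the top of the handle. I reopen, remeasure and grip about 19 mm deeper.

>>> {"api": "carry_out", "payload": {"rows": [[[-1, 0, 0], [0, 0, 0], 0], [[-1, 0, 0], [0, 0, 0], 0], [[-1, 0, 0], [0, 0, 0], 0], [[-1, 0, 0], [0, 0, 0], 0], [[-1, 0, 0], [0, 0, 0], 0], [[-1, 0, 0], [0, 0, 0], 0], [[-1, 0, 0], [0, 0, 0], 0], [[-1, 0, 0], [0, 0, 0], 0], [[-1, 0, 0], [0, 0, 0], 0], [[-1, 0, 0], [0, 0, 0], 0]]}}

```text
clock: 10.45
tool_pos: [0.3766, 0.2759, 0.1333]
eef_rot: [0.988, -0.087, -0.011, 0.129]
contact_force: [-0.1, 0.6, -0.3]
opening: 0.891
finger_force: 0.0
```

```bash
python3 - <<'E'
from h import *
print(r.grip_point_offset)
st=r.get_state();print(st['clock'],st['tool_pos'],st['opening'])
t=snap('wrist');im=t['image']
v0=next(v for v in range(120,260) if (im[v,200:310].max(1)<60).sum()>15)
pts=[]
for d,v in((.107,v0),(.12,v0+18),(.13,v0+34)):
    xs=np.nonzero(im[v,190:320].max(1)<60)[0]+190
    z=.053+(d-.128)*.268;pts.append(onz(t,(xs.min()+xs.max())/2,v,z));print(v,xs.min(),xs.max(),pts[-1].round(4))
yaw=np.arctan2(*(pts[0]-pts[2])[[1,0]]);print(np.degrees(yaw))
tp=snap('top');im=tp['image'];print()
m=(im.max(2)<60);
for v in range(285,336,6):
    xs=np.nonzero(m[v,135:185])[0]+135;print(v,(xs.min(),xs.max()) if len(xs) else None,end=' ')
hsv=cv2.cvtColor(im,cv2.COLOR_RGB2HSV);mm=((hsv[...,1]>70)&(hsv[...,0]<30)).astype(np.uint8);z=np.zeros_like(mm);z[225:275,140:200]=mm[225:275,140:200]
for c in cv2.findContours(z,0,2)[0]:
    if cv2.contourArea(c)>40: print('roll',onz(tp,*cv2.minAreaRect(c)[0],.039).round(3))
P=pts[0]+(pts[2]-pts[0])/np.linalg.norm((pts[2]-pts[0])[:2])*.021
print('G',P)
A=tool(round(np.degrees(yaw)),-12);go(P+[0,0,0]+A.apply([0,0,.037]),A);go(P+[0,0,.09]+A.apply([0,0,.037]),A)
E
```

```text
0.0187
10.45 [0.37657984 0.27588886 0.13333271] 0.8908322198654139
196 238 262 [0.3884 0.2753 0.0474]
214 237 264 [0.3763 0.278  0.0509]
230 238 265 [0.3653 0.28   0.0535]
-11.485205265496772

285 None 291 (np.int64(135), np.int64(170)) 297 (np.int64(135), np.int64(169)) 303 (np.int64(135), np.int64(168)) 309 (np.int64(135), np.int64(167)) 315 (np.int64(148), np.int64(166)) 321 (np.int64(149), np.int64(164)) 327 (np.int64(148), np.int64(155)) 333 (np.int64(148), np.int64(153)) roll [0.478 0.232 0.039]
roll [0.487 0.282 0.039]
roll [0.526 0.248 0.039]
G [0.36784295 0.27947982 0.05285785]
[-0.9, -2.4, 11.4] [2.8, -0.2, 0.9]
[-0.9, -0.1, 2.7] [2.8, -0.2, 0.9]
```

>>> {"api": "carry_out", "payload": {"rows": [[[-0.5, -0.8, 4], [1.4, 0, 0.5], 0], [[-0.9, -1.6, 8], [2.8, 0, 0.9], 0], [[-0.9, -2.2, 10], [2.8, 0, 0.9], 0], [[-0.9, -2.4, 11.4], [2.8, 0, 0.9], 0], [[-0.9, -2.4, 11.4], [2.8, 0, 0.9], 0]]}}

```text
clock: 11.05
tool_pos: [0.3657, 0.2707, 0.0156]
eef_rot: [0.99, -0.095, -0.009, 0.106]
contact_force: [-0.9, -0.4, 0.8]
opening: 1.0
finger_force: 0.0
```

>>> {"api": "carry_out", "payload": {"rows": [[[0, 0, 0], [0, 0, 0], 1], [[0, 0, 0], [0, 0, 0], 1], [[0, 0, 0], [0, 0, 0], 1], [[0, 0, 0], [0, 0, 0], 1], [[0, 0, 0], [0, 0, 0], 1], [[0, 0, 0], [0, 0, 0], 1], [[0, 0, 0], [0, 0, 0], 1], [[0, 0, 0], [0, 0, 0], 1], [[0, 0, 0], [0, 0, 0], 1], [[0, 0, 0], [0, 0, 0], 1], [[0, 0, 0], [0, 0, 0], 1]], "newtons": 60}}

```text
clock: 12.15
tool_pos: [0.3668, 0.272, 0.017]
eef_rot: [0.99, -0.095, -0.008, 0.104]
contact_force: [0.1, 1.6, 0.3]
opening: 0.21
finger_force: 59.2
```

>>> {"api": "carry_out", "payload": {"rows": [[[0, 0, 0], [0, 0, 0], 1], [[0, 0.2, -0.8], [0, 0, 0], 1], [[0, 0.4, -1.8], [0, 0, 0], 1], [[0, 0.6, -3], [0, 0, 0], 1], [[0, 0.8, -4], [0, 0, 0], 1], [[0, 0.8, -4], [0, 0, 0], 1]]}}

```text
clock: 12.75
tool_pos: [0.3673, 0.2726, 0.0594]
eef_rot: [0.99, -0.095, -0.007, 0.104]
contact_force: [0.4, 0.4, -5.0]
opening: 0.211
finger_force: 60.0
```

```bash
python3 - <<'E'
from h import *
st=log();print(st['clock'],st['q'].round(2),st['tool_pos'],st['opening'],st['finger_force'],st['contact_force'],st['moment'])
for u in [0]:
  im=snap('side')['image'];m=(im.max(2)<65)
  for u in range(345,430,6):
    vs=np.nonzero(m[260:315,u])[0]+260
    print(u,(vs.min(),vs.max()) if len(vs) else None,end=';')
cv2.imwrite('pics/c6.png',cv2.resize(im[130:350,150:450],(600,440))[:,:,::-1])
B=tool(10,-12);p=st['tool_pos'];
go(np.array([.41,.06,.16])+B.apply([0,0,.037]),B)
E
```

```text
12.75 [-0.93  0.83  0.18  2.04 -0.03  0.45 -2.53] [0.36727155 0.27261952 0.05936159] 0.2109780295057035 60.04271138459444 [ 0.3558084   0.41363985 -4.9653796 ] [ 0.46415029  0.35513774 -0.01530305]
345 (np.int64(274), np.int64(292));351 (np.int64(263), np.int64(294));357 (np.int64(260), np.int64(295));363 (np.int64(260), np.int64(297));369 (np.int64(260), np.int64(298));375 (np.int64(260), np.int64(300));381 (np.int64(260), np.int64(296));387 (np.int64(265), np.int64(283));393 (np.int64(274), np.int64(283));399 (np.int64(274), np.int64(283));405 (np.int64(274), np.int64(283));411 (np.int64(274), np.int64(283));417 None;423 None;429 None;[8.6, 21.7, -2.0] [-0.0, 4.1, -20.5]
```

View pics/c6.png

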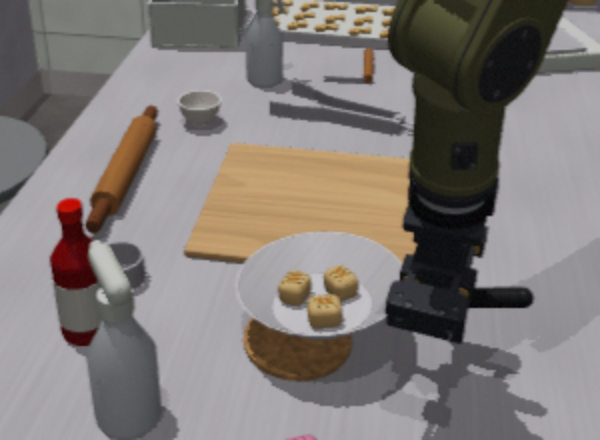

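The picture shows the pan held level above the trivet with all three rolls inside. I carry it over the board.

>>> {"api": "carry_out", "payload": {"rows": [[[0.3, 0.6, -2.5], [0, 0, 0], 1], [[0.9, 2, -4], [0, 0.5, -2], 1], [[2, 5, -4], [0, 1, -5], 1], [[3.4, 8.5, -3.6], [0, 1.6, -8], 1], [[5, 12, -3], [0, 2.4, -12], 1], [[6.4, 15.6, -2.6], [0, 3, -15], 1], [[7.6, 18.8, -2.2], [0, 3.6, -18], 1], [[8.3, 21, -2], [0, 4, -20], 1], [[8.6, 21.7, -2], [0, 4.1, -20.5], 1], [[8.6, 21.7, -2], [0, 4.1, -20.5], 1], [[8.6, 21.7, -2], [0, 4.1, -20.5], 1]]}}

```text
clock: 13.9
tool_pos: [0.4117, 0.0532, 0.1226]
eef_rot: [0.991, 0.087, 0.009, 0.104]
contact_force: [0.2, 1.1, -2.6]
opening: 0.214
finger_force: 60.0
```

```bash
python3 - <<'E'
from kin import *
st=log();print(st['clock'],st['q'].round(2),st['tool_pos'],st['opening'],st['finger_force'])
T=R.from_quat(st['eef_rot']);p=st['tool_pos'];P=p-T.apply([0,0,.037]);print('grip',P)
tp=snap('top');cv2.imwrite('pics/t7.png',tp['image'][:,:,::-1])
q=st['q']
for th in range(0,121,15):
    rot=T*R.from_euler('x',th,degrees=True); q,e,w=ik(P+rot.apply([0,0,.037])-[0,0,.02*min(th,60)/60],rot,q); print(th,q.round(2),round(e,1),round(w,1))
v=T.inv().apply([0,0,-1]);print('down in tool',v.round(3))
for th in (8,16,24,32,40,48,56,64,70,74,78,82,86,90,94,98,102,106,110,115):
    a=np.radians(th);s=np.array([0,-3.7*np.sin(a),3.7*(np.cos(a)-1)])+v*2.0*min(th,60)/60
    print(th,s.round(1).tolist())
E
```

```text
13.9 [-0.54  0.65  0.2   2.28  0.32  0.28 -2.08] [0.41173586 0.0532106  0.1226074 ] 0.21356903099882674 60.024525225162506
grip [0.41042235 0.0607805  0.15880092]
0 [-0.54  0.65  0.2   2.28  0.32  0.28 -2.08] 0.0 0.0
15 [-0.1   0.63 -0.19  2.27  0.24  0.25 -1.88] 0.0 0.0
30 [ 0.32  0.73 -0.56  2.23  0.17  0.28 -1.68] 0.0 0.0
45 [ 0.62  0.9  -0.82  2.18  0.12  0.37 -1.51] 0.0 0.0
60 [ 0.81  1.11 -0.97  2.1   0.09  0.49 -1.38] 0.0 0.0
75 [ 0.93  1.32 -1.07  2.01  0.04  0.64 -1.27] 0.0 0.0
90 [ 1.    1.53 -1.13  1.92 -0.01  0.8  -1.17] 0.0 0.0
105 [ 1.04  1.72 -1.17  1.83 -0.07  0.95 -1.1 ] 0.0 0.0
120 [ 1.06  1.9  -1.2   1.74 -0.13  1.1  -1.05] 0.0 0.0
down in tool [ 0.001 -0.208  0.978]
8 [0.0, -0.6, 0.2]
16 [0.0, -1.1, 0.4]
24 [0.0, -1.7, 0.5]
32 [0.0, -2.2, 0.5]
40 [0.0, -2.7, 0.4]
48 [0.0, -3.1, 0.3]
56 [0.0, -3.5, 0.2]
64 [0.0, -3.7, -0.1]
70 [0.0, -3.9, -0.5]
74 [0.0, -4.0, -0.7]
78 [0.0, -4.0, -1.0]
82 [0.0, -4.1, -1.2]
86 [0.0, -4.1, -1.5]
90 [0.0, -4.1, -1.7]
94 [0.0, -4.1, -2.0]
98 [0.0, -4.1, -2.3]
102 [0.0, -4.0, -2.5]
106 [0.0, -4.0, -2.8]
110 [0.0, -3.9, -3.0]
115 [0.0, -3.8, -3.3]
```

>>> {"api": "carry_out", "payload": {"rows": [[[0, -0.5, 0.2], [6, 0, 0], 1], [[0, -0.9, 0.3], [12, 0, 0], 1], [[0, -1.3, 0.4], [18, 0, 0], 1], [[0, -1.7, 0.5], [24, 0, 0], 1], [[0, -2.2, 0.5], [32, 0, 0], 1], [[0, -2.7, 0.4], [40, 0, 0], 1], [[0, -3.1, 0.3], [48, 0, 0], 1], [[0, -3.5, 0.2], [56, 0, 0], 1], [[0, -3.7, -0.1], [64, 0, 0], 1], [[0, -3.7, -0.1], [64, 0, 0], 1]]}}

```text
clock: 14.95
tool_pos: [0.4055, 0.0852, 0.111]
eef_rot: [0.895, 0.071, -0.041, -0.439]
contact_force: [-0.8, -1.0, -3.5]
opening: 0.211
finger_force: 60.3
```

```bash
python3 - <<'E'
from kin import *
st=r.get_state();print(st['clock'],st['q'].round(2),st['tool_pos'],st['opening'],st['finger_force'])
T=R.from_quat(st['eef_rot']);print('grip',st['tool_pos']-T.apply([0,0,.037]),'axis tilt',np.degrees(np.arccos(T.apply([0,0,-1])[2])))
snap('top','t8.png');snap('side','s8.png')
E
```

```text
14.95 [ 0.86  1.18 -1.    2.08  0.08  0.53 -1.35] [0.40550815 0.08522584 0.11103223] 0.21066092457040111 60.281445533037186
grip [0.41052115 0.05635799 0.13362685] axis tilt 52.362363049808756
```

>>> {"api": "carry_out", "payload": {"rows": [[[0, -0.3, 0], [4, 0, 0], 1], [[0, -0.5, 0], [8, 0, 0], 1], [[0, -0.8, -0.1], [12, 0, 0], 1], [[0, -1, -0.1], [16, 0, 0], 1], [[0, -1.3, -0.2], [20, 0, 0], 1], [[0, -1.5, -0.3], [24, 0, 0], 1], [[0, -1.7, -0.4], [28, 0, 0], 1], [[0, -2, -0.6], [32, 0, 0], 1], [[0, -2.2, -0.7], [36, 0, 0], 1], [[0, -2.4, -0.9], [40, 0, 0], 1], [[0, -2.6, -1], [44, 0, 0], 1], [[0, -2.8, -1.2], [48, 0, 0], 1]]}}

```text
clock: 16.25
tool_pos: [0.4047, 0.0962, 0.1462]
eef_rot: [-0.644, -0.058, 0.068, 0.76]
contact_force: [0.5, 0.7, -2.2]
opening: 0.21
finger_force: 60.0
```

>>> {"api": "carry_out", "payload": {"rows": [[[0, 0, 0], [0, 0, 0], 1], [[0, 0, 0], [0, 0, 0], 1], [[0, 0, 0], [0, 0, 0], 1]]}}

```text
clock: 16.55
tool_pos: [0.4041, 0.0955, 0.1466]
eef_rot: [-0.643, -0.057, 0.067, 0.761]
contact_force: [0.3, -0.4, -1.8]
opening: 0.209
finger_force: 60.1
```

```bash
python3 - <<'E'
from kin import *
st=r.get_state();print(st['clock'],st['q'].round(2),st['tool_pos'],st['opening'],st['contact_force'])
T=R.from_quat(st['eef_rot']);print('grip',st['tool_pos']-T.apply([0,0,.037]),'down in tool',T.inv().apply([0,0,-1]).round(3),'y',T.inv().apply([0,1,0]).round(3))
t=snap('top','t9.png');s=snap('side','s9.png');w=snap('wrist','w9.png')
cv2.imwrite('pics/c9.png',np.hstack([cv2.resize(t['image'][170:320,140:340],(400,300)),cv2.resize(s['image'][130:355,150:450],(400,300))])[:,:,::-1])
E
```

```text
16.55 [ 1.05  1.8  -1.19  1.79 -0.09  1.02 -1.09] [0.40408724 0.09546146 0.14657372] 0.20931236059569486 [ 0.3494218  -0.35091056 -1.82337296]
grip [0.41049977 0.05955103 0.14038337] down in tool [-0.001  0.986 -0.167] y [0.176 0.165 0.971]
```

View pics/c9.png

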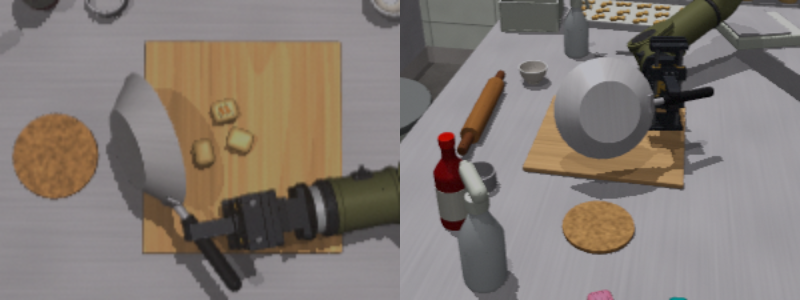

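All three rolls lie on the board, at top-view pixels of about (241,246), (252,225) and (260,240). The pan is empty and the trivet is at (167,247). Next I return the pan.

```bash
python3 - <<'E'
from kin import *
st=log();T=R.from_quat(st['eef_rot']);p0=st['tool_pos'];P0=p0-T.apply([0,0,.037])
t=snap('top');im=t['image'];hsv=cv2.cvtColor(im,cv2.COLOR_RGB2HSV)
m=((hsv[...,1]>90)&(hsv[...,0]<22)).astype(np.uint8);z=np.zeros_like(m);z[215:285,140:192]=m[215:285,140:192]
c=max(cv2.findContours(z,0,2)[0],key=cv2.contourArea);e=cv2.minEnclosingCircle(c);print('trivet',e,onz(t,*e[0],.008).round(4))
Rg=R.from_quat([.99,-.095,-.008,.104]);Pg=np.array([.3668,.272,.017])-Rg.apply([0,0,.037]);print('Pg',Pg)
q=st['q'];fr=(p0,T)
P1=np.array([.41,.22,.24]);n=8
from scipy.spatial.transform import Slerp
T1=T*R.from_euler('x',-30,degrees=True)
for k in range(1,5):
    f=k/4;rot=T*R.from_euler('x',-30*f,degrees=True);P=P0+(P1-P0)*f;q,e,w=ik(P+rot.apply([0,0,.037]),rot,q);print('A',k,q.round(2),round(e,1),round(w,1));go(P+rot.apply([0,0,.037]),rot,fr)
P2=Pg+[.012,.003,.10]
fr2=(P1+T1.apply([0,0,.037]),T1)
# same sense: undo rotation about tool x by 82 then yaw
print(((T1.inv()*Rg).as_rotvec(degrees=True)).round(1))
dr=(T1.inv()*Rg).as_rotvec()
for k in range(1,12):
    f=k/11;rot=T1*R.from_rotvec(dr*f);P=P1+(P2-P1)*f;q,e,w=ik(P+rot.apply([0,0,.037]),rot,q);print('B',k,q.round(2),round(e,1),round(w,1));go(P+rot.apply([0,0,.037]),rot,fr2)
E
```

```text
trivet ((167.24554443359375, 247.5782928466797), 21.25352668762207) [0.5143 0.2656 0.008 ]
Pg [0.36811719 0.27956276 0.05319488]
A 1 [ 0.99  1.7  -1.21  1.91 -0.09  0.83 -1.13] 0.0 0.0
[0.7, -1.3, 4.3] [-7.5, 0.0, 0.0]
A 2 [ 0.91  1.57 -1.24  2.01 -0.11  0.65 -1.19] 0.0 0.0
[1.4, -2.6, 8.5] [-15.0, 0.0, 0.0]
A 3 [ 0.82  1.43 -1.25  2.09 -0.14  0.48 -1.25] 0.0 0.0
[2.1, -4.0, 12.7] [-22.5, -0.0, -0.0]
A 4 [ 0.71  1.28 -1.26  2.14 -0.19  0.36 -1.33] 0.0 0.0
[2.8, -5.3, 16.8] [-30.0, -0.0, 0.0]
[-80.8  11.3  19.9]
B 1 [ 0.65  1.16 -1.21  2.18 -0.21  0.29 -1.39] 0.0 0.0
[-0.1, 1.0, 0.8] [-7.3, 1.0, 1.8]
B 2 [ 0.58  1.05 -1.14  2.21 -0.24  0.23 -1.45] 0.0 0.0
[-0.2, 2.0, 1.6] [-14.7, 2.0, 3.6]
B 3 [ 0.48  0.94 -1.05  2.22 -0.27  0.18 -1.52] 0.0 0.0
[-0.4, 3.0, 2.3] [-22.0, 3.1, 5.4]
B 4 [ 0.35  0.83 -0.93  2.23 -0.3   0.16 -1.59] 0.0 0.0
[-0.5, 3.9, 2.9] [-29.4, 4.1, 7.2]
B 5 [ 0.18  0.74 -0.78  2.23 -0.32  0.16 -1.67] 0.0 0.0
[-0.7, 4.9, 3.5] [-36.7, 5.1, 9.0]
B 6 [-0.02  0.67 -0.59  2.22 -0.33  0.19 -1.77] 0.0 0.0
[-0.9, 5.8, 4.0] [-44.1, 6.1, 10.8]
B 7 [-0.25  0.63 -0.37  2.19 -0.31  0.23 -1.89] 0.0 0.0
[-1.1, 6.6, 4.5] [-51.4, 7.2, 12.6]
B 8 [-0.49  0.62 -0.16  2.16 -0.27  0.3  -2.03] 0.0 0.0
[-1.3, 7.4, 4.9] [-58.8, 8.2, 14.5]
B 9 [-0.69  0.64  0.03  2.11 -0.21  0.39 -2.18] 0.0 0.0
[-1.6, 8.2, 5.4] [-66.1, 9.2, 16.3]
B 10 [-0.86  0.68  0.18  2.05 -0.16  0.49 -2.31] 0.0 0.0
[-1.8, 8.9, 5.8] [-73.5, 10.2, 18.1]
B 11 [-0.98  0.74  0.28  1.98 -0.11  0.6  -2.42] 0.0 0.0
[-2.1, 9.5, 6.1] [-80.8, 11.3, 19.9]
```

>>> {"api": "carry_out", "payload": {"rows": [[[0.2, -1.3, 2], [-2, 0, 0], 1], [[0.7, -2.2, 4.3], [-7.5, 0, 0], 1], [[1.4, -3, 8.5], [-15, 0, 0], 1], [[2.1, -4, 12.7], [-22.5, 0, 0], 1], [[2.8, -5.3, 16.8], [-30, 0, 0], 1], [[2.8, -5.3, 16.8], [-30, 0, 0], 1], [[2.8, -5.3, 16.8], [-30, 0, 0], 1]]}}

```text
clock: 17.45
tool_pos: [0.4027, 0.2548, 0.228]
eef_rot: [0.817, 0.074, -0.051, -0.57]
contact_force: [0.6, -0.0, -3.0]
opening: 0.208
finger_force: 60.1
```

>>> {"api": "carry_out", "payload": {"rows": [[[-0.1, 1, 0.8], [-7.3, 1, 1.8], 1], [[-0.2, 2, 1.6], [-14.7, 2, 3.6], 1], [[-0.4, 3, 2.3], [-22, 3.1, 5.4], 1], [[-0.5, 3.9, 2.9], [-29.4, 4.1, 7.2], 1], [[-0.7, 4.9, 3.5], [-36.7, 5.1, 9], 1], [[-0.9, 5.8, 4], [-44.1, 6.1, 10.8], 1], [[-1.1, 6.6, 4.5], [-51.4, 7.2, 12.6], 1], [[-1.3, 7.4, 4.9], [-58.8, 8.2, 14.5], 1], [[-1.6, 8.2, 5.4], [-66.1, 9.2, 16.3], 1], [[-1.8, 8.9, 5.8], [-73.5, 10.2, 18.1], 1], [[-2.1, 9.5, 6.1], [-80.8, 11.3, 19.9], 1], [[-2.1, 9.5, 6.1], [-80.8, 11.3, 19.9], 1]]}}

```text
clock: 18.65
tool_pos: [0.3778, 0.2733, 0.1143]
eef_rot: [0.989, -0.096, -0.01, 0.108]
contact_force: [0.4, 0.0, -2.7]
opening: 0.211
finger_force: 60.0
```

```bash
python3 - <<'E'
from kin import *
st=log();T=R.from_quat(st['eef_rot']);print(st['clock'],st['q'].round(2),st['tool_pos'],st['opening'],T.as_quat().round(3),'P',st['tool_pos']-T.apply([0,0,.037]))
Rg=R.from_quat([.99,-.095,-.008,.104]);pg=np.array([.3668,.272,.017])+[.018,.008,0]
for z in(.05,.01,.003,0): go(pg+[0,0,z],Rg)
t=snap('top','t10.png');s=snap('side','s10.png')
# pan rim extremes in side/top by bright grey vs. predicted rim centre
B=Rg;P=st['tool_pos']-T.apply([0,0,.037])
yaw=np.radians(-11.5);c=P+.128*np.array([np.cos(yaw),np.sin(yaw),0])+[0,0,-.007]
print('expected rim px',proj(t,c),proj(s,c))
E
```

```text
18.65 [-1.01  0.76  0.32  1.98 -0.16  0.61 -2.37] [0.3778426  0.27327073 0.11434551] 0.21103720231672365 [ 0.989 -0.096 -0.01   0.108] P [0.3793554  0.28110944 0.15047398]
[0.6, -1.8, 4.5] [0.5, 0.2, -0.1]
[0.5, -2.7, 8.4] [0.5, 0.2, -0.1]
[0.5, -2.8, 9.0] [0.5, 0.2, -0.1]
[0.5, -2.9, 9.3] [0.5, 0.2, -0.1]
expected rim px (np.float64(161.3110671354426), np.float64(248.72967382377377)) (np.float64(304.4233201076421), np.float64(244.26844429148304))
```

>>> {"api": "carry_out", "payload": {"rows": [[[0.5, -0.9, 3], [0.5, 0.2, 0], 1], [[0.5, -1.9, 6], [0.5, 0.2, 0], 1], [[0.5, -2.6, 8], [0.5, 0.2, 0], 1], [[0.5, -2.7, 8.6], [0.5, 0.2, 0], 1], [[0.5, -2.8, 9], [0.5, 0.2, 0], 1], [[0.5, -2.8, 9], [0.5, 0.2, 0], 1]]}}

```text
clock: 19.35
tool_pos: [0.3865, 0.2801, 0.023]
eef_rot: [0.99, -0.097, -0.007, 0.099]
contact_force: [-0.8, -2.1, 2.8]
opening: 0.208
finger_force: 60.2
```

```bash
python3 - <<'E'
from h import *
st=r.get_state();print(st['clock'],st['tool_pos'],st['contact_force'],st['moment'])
s=snap('side');im=s['image'];m=(im.max(2)<65)
for u in range(381,420,6):
    vs=np.nonzero(m[270:315,u])[0]+270;print(u,(vs.min(),vs.max()) if len(vs) else None,end=';')
G=np.array([.3668+.018,.272+.008,.053])+[.0013,.0076,.002]
print([np.round(proj(s,G+np.array([-np.cos(np.radians(11)),np.sin(np.radians(11)),0])*(d-.128)+[0,0,(d-.128)*.268]),1).tolist() for d in (.107,.128,.168,.209)])
E
```

```text
19.35 [0.38651374 0.2801167  0.02300834] [-0.75912953 -2.14985864  2.81610745] [-0.43527767 -0.1710509  -0.38078424]
381 (np.int64(291), np.int64(300));387 (np.int64(292), np.int64(301));393 (np.int64(292), np.int64(301));399 (np.int64(293), np.int64(302));405 None;411 None;417 None;[[348.5, 294.1], [358.8, 294.5], [379.0, 295.5], [400.7, 296.4]]
```

>>> {"api": "carry_out", "payload": {"rows": [[[0, 0, 0.1], [0, 0, 0], 1], [[0, 0, 0.1], [0, 0, 0], 0], [[0, 0, 0.1], [0, 0, 0], 0], [[0, 0, 0.1], [0, 0, 0], 0], [[0, 0, 0.1], [0, 0, 0], 0], [[0, 0, 0.1], [0, 0, 0], 0], [[0, 0, 0.1], [0, 0, 0], 0], [[0, 0, -2], [0, 0, 0], 0], [[0, 0, -6], [0, 0, 0], 0], [[0, 0, -10], [0, 0, 0], 0], [[0, 0, -14], [0, 0, 0], 0], [[0, 0, -14], [0, 0, 0], 0]]}}

```text
clock: 20.6
tool_pos: [0.3933, 0.3126, 0.1641]
eef_rot: [0.991, -0.095, -0.004, 0.095]
contact_force: [0.5, -0.3, 0.3]
opening: 0.997
finger_force: 0.0
```

```bash
python3 - <<'E'
from kin import *
st=log();print(st['clock'],st['q'].round(2),st['tool_pos'],st['opening'],st['contact_force'])
s=snap('side','s11.png');im=s['image'];m=(im.max(2)<65)
for u in range(345,412,6):
    vs=np.nonzero(m[280:315,u])[0]+280;print(u,(vs.min(),vs.max()) if len(vs) else None,end=';')
t=snap('top','t11.png');w=snap('wrist','w11.png')
im=t['image'];hsv=cv2.cvtColor(im,cv2.COLOR_RGB2HSV)
# rolls on board: brown darker/edges vs board -> difference with t0
d=cv2.absdiff(im,cv2.imread('pics/t0.png')[:,:,::-1].copy()).sum(2)
m=(d>45).astype(np.uint8);z=np.zeros_like(m);z[192:295,214:310]=m[192:295,214:310]
for c in cv2.findContours(z,0,2)[0]:
    if cv2.contourArea(c)>25: print(cv2.contourArea(c),cv2.minAreaRect(c))
# floor of pan : white disc
g=im.min(2);
for T_ in (140,150,160,170):
    m=(g>T_).astype(np.uint8);z=np.zeros_like(m);z[225:275,140:200]=m[225:275,140:200]
    cs=cv2.findContours(z,0,2)[0]
    if cs: c=max(cs,key=cv2.contourArea);e=cv2.minEnclosingCircle(c);print(T_,cv2.contourArea(c),e,onz(t,*e[0],.012).round(3))
E
```

```text
20.6 [-1.05  0.7   0.35  1.86 -0.15  0.76 -2.4 ] [0.39330232 0.31257502 0.16412984] 0.9971172759503948 [ 0.49245692 -0.33875935  0.31996436]
345 None;351 (np.int64(292), np.int64(300));357 (np.int64(292), np.int64(301));363 (np.int64(293), np.int64(301));369 (np.int64(294), np.int64(302));375 (np.int64(294), np.int64(303));381 (np.int64(295), np.int64(304));387 (np.int64(296), np.int64(304));393 (np.int64(296), np.int64(305));399 (np.int64(297), np.int64(306));405 None;411 None;58.5 ((241.1470184326172, 247.41175842285156), (12.798897743225098, 11.605780601501465), 77.47119140625)
65.0 ((259.0946044921875, 241.43243408203125), (13.480716705322266, 11.014732360839844), 9.462321281433105)
33.0 ((251.67649841308594, 226.7058868408203), (10.429031372070312, 14.55213737487793), 75.96376037597656)
140 1075.0 ((171.82203674316406, 248.88136291503906), 19.338171005249023) [0.51  0.252 0.012]
150 0.0 ((184.0, 254.0), 9.999999747378752e-05) [0.496 0.218 0.012]
```

```bash
python3 - <<'E'
from h import *
w=snap('wrist');s=snap('side');t=snap('top')
m=(w['image'].max(2)<60).astype(np.uint8);m[:130]=0
m[330:]=0
n,l,stt,cen=cv2.connectedComponentsWithStats(m)
for i in range(1,n):
    if stt[i,4]>300: print('w',stt[i].tolist(),cen[i].round(0))
for v in range(150,330,12):
    xs=np.nonzero(m[v,195:340])[0]+195;print(v,(xs.min(),xs.max(),len(xs)) if len(xs) else None,end=';')
print()
ms=(s['image'].max(2)<65).astype(np.uint8);z=np.zeros_like(ms);z[280:315,340:415]=ms[280:315,340:415];ys,xs=np.nonzero(z);print('s',xs.min(),xs.max())
# predicted for level pan at centre c, yaw
for c,yaw in(((.51,.262),-11),((.51,.262),-16),((.505,.262),-20)):
    u=np.array([-np.cos(np.radians(yaw)),-np.sin(np.radians(yaw)),0])
    for im in(w,s): print(c,yaw,[np.round(proj(im,np.r_[c,0]+u*d+[0,0,.053+(d-.128)*.268])).tolist() for d in(.107,.14,.175,.209)])
E
```

```text
w [264, 174, 31, 145, 3441] [279. 245.]
w [77, 258, 109, 72, 4640] [144. 300.]
w [381, 259, 108, 71, 4565] [422. 300.]
w [0, 272, 76, 58, 2831] [ 33. 306.]
w [491, 287, 69, 43, 2785] [527. 308.]
150 None;162 None;174 (np.int64(272), np.int64(286), 9);186 (np.int64(270), np.int64(293), 24);198 (np.int64(269), np.int64(293), 25);210 (np.int64(269), np.int64(292), 24);222 (np.int64(268), np.int64(292), 25);234 (np.int64(267), np.int64(291), 25);246 (np.int64(267), np.int64(290), 24);258 (np.int64(266), np.int64(289), 24);270 (np.int64(266), np.int64(289), 24);282 (np.int64(265), np.int64(288), 24);294 (np.int64(264), np.int64(288), 25);306 (np.int64(265), np.int64(287), 23);318 (np.int64(272), np.int64(280), 9);
s 346 403
(0.51, 0.262) -11 [[284.0, 177.0], [286.0, 220.0], [288.0, 265.0], [291.0, 309.0]]
(0.51, 0.262) -11 [[349.0, 295.0], [366.0, 295.0], [383.0, 296.0], [401.0, 297.0]]
(0.51, 0.262) -16 [[272.0, 177.0], [271.0, 220.0], [269.0, 266.0], [268.0, 310.0]]
(0.51, 0.262) -16 [[348.0, 297.0], [364.0, 299.0], [382.0, 301.0], [400.0, 303.0]]
(0.505, 0.262) -20 [[264.0, 182.0], [260.0, 225.0], [256.0, 271.0], [251.0, 316.0]]
(0.505, 0.262) -20 [[349.0, 300.0], [365.0, 302.0], [383.0, 305.0], [400.0, 308.0]]
```

The handle lines fit a level pan at about (0.51, 0.255) with yaw −16°, so it is standing on the trivet. Next I move to hover over the tongs.

```bash
python3 - <<'E'
from kin import *
st=r.get_state();q=st['q']
wp=[((.45,.22,.25),-10,-6),((.52,.08,.27),-12,0),((.53,-.10,.27),-14,0),((.523,-.272,.16),-15.6,0)]
for p,yw,ro in wp:
    go(p,tool(yw,ro)); q,e,w=ik(np.array(p),tool(yw,ro),q);print(q.round(2),e,w)
t=snap('top')
for u,v in((241.1,247),(259,241.4),(251.7,226.5)):print(onz(t,u,v,.028).round(3))
E
```

```text
[7.6, 9.2, -7.4] [5.5, -0.1, -1.0]
[-0.82  0.53  0.35  1.85 -0.13  0.86 -2.17] 8.289627968882893e-05 6.972248622971524e-05
[17.2, 21.8, -6.9] [11.5, -0.3, 1.0]
[-0.44  0.5   0.31  1.81 -0.2   0.86 -1.81] 0.0001316785909871029 0.00012224407170560568
[21.6, 38.9, -3.4] [11.5, -0.5, 3.0]
[-0.09  0.52  0.31  1.77 -0.2   0.88 -1.51] 0.00011422483191694981 9.663430274963304e-05
[24.2, 53.4, 10.8] [11.5, -0.7, 4.6]
[ 0.28  0.72  0.21  1.74 -0.22  0.7  -1.23] 0.00012857156641410633 0.00010431784771855648
[0.515 0.057 0.028]
[0.531 0.007 0.028]
[0.572 0.028 0.028]
```

>>> {"api": "carry_out", "payload": {"rows": [[[3.5, 4, -5], [2.5, 0, 0], 0], [[7.6, 9.2, -7.4], [5.5, 0, -1], 0], [[12, 13, -7.4], [8, 0, 0], 0], [[17.2, 18, -7], [11.5, -0.3, 1], 0], [[18, 23, -6.5], [11.5, -0.3, 1], 0], [[19, 28, -6], [11.5, -0.3, 2], 0], [[20, 33, -5], [11.5, -0.4, 2.5], 0], [[21.6, 38, -3.4], [11.5, -0.5, 3], 0], [[22.3, 43, 1], [11.5, -0.6, 3.6], 0], [[23.4, 48, 5], [11.5, -0.7, 4], 0], [[24.2, 52, 9], [11.5, -0.7, 4.6], 0], [[24.2, 53.4, 10.8], [11.5, -0.7, 4.6], 0]]}}

```text
clock: 22.15
tool_pos: [0.5255, -0.2091, 0.1934]
eef_rot: [0.991, -0.136, 0.0, -0.002]
contact_force: [0.8, 0.5, -0.4]
opening: 0.998
finger_force: 0.0
```

>>> {"api": "carry_out", "payload": {"rows": [[[0, 0, 0], [0, 0, 0], 0], [[0, 0, 0], [0, 0, 0], 0], [[0, 0, 0], [0, 0, 0], 0]]}}

```text
clock: 22.45
tool_pos: [0.5263, -0.2053, 0.1946]
eef_rot: [0.991, -0.135, 0.0, -0.002]
contact_force: [-0.4, 0.1, 0.4]
opening: 1.001
finger_force: 0.0
```

```bash
python3 - <<'E'
from h import *
st=log();print(st['clock'],st['q'].round(2),st['tool_pos'],st['opening'])
w=snap('wrist','w12.png');im=w['image'].astype(int)
G=np.array([.523,-.272,.018])
u=np.array([np.cos(np.radians(-15.6)),np.sin(np.radians(-15.6)),0]);n=np.array([-u[1],u[0],0])
for x,yv in((-.1,0),(0,.024),(0,-.024),(.105,.042),(.105,-.042)): print(x,yv,np.round(proj(w,G+u*x+n*yv+[0,0,.006])))
g=w['image'].min(2)
for v in range(20,260,16):
    row=g[v,120:440].astype(int); print(v,' '.join(f'{a:d}' for a in row[::5]))
E
```

```text
22.45 [ 0.15  0.65  0.24  1.79 -0.22  0.73 -1.33] [ 0.52631134 -0.20527883  0.19458656] 1.0014607353665632
-0.1 0 [347. 268.]
0 0.024 [327. 171.]
0 -0.024 [378. 171.]
0.105 0.042 [311.  49.]
0.105 -0.042 [409.  50.]
20 142 141 140 141 144 146 144 142 144 142 142 145 145 144 143 142 142 141 143 145 148 146 145 144 145 147 147 144 143 143 141 142 144 144 144 145 144 141 141 142 143 141 139 139 141 142 143 141 139 141 145 143 146 147 142 86 86 86 85 87 88 87 85 86
36 143 145 147 146 145 142 142 143 143 147 149 148 148 147 147 148 146 145 148 148 148 148 149 149 148 148 147 146 148 148 146 144 143 144 146 147 145 141 141 145 146 146 148 146 141 142 142 142 141 143 144 144 142 141 142 143 132 127 87 87 85 84 84 86
52 149 150 150 121 92 101 101 100 109 107 61 149 149 149 149 149 149 150 150 149 147 146 149 150 149 148 145 143 147 150 150 148 148 147 146 144 146 145 110 127 145 144 143 142 143 142 145 144 145 142 141 140 144 148 146 144 145 60 40 154 142 144 142 91
68 107 101 98 100 99 102 111 100 101 109 107 72 152 150 149 147 147 148 150 151 151 149 148 150 149 148 150 149 148 148 148 149
[... 2175 characters left out ...]
5 111 102 107 105 106 103 100 105 102 100 99 97 105 111 108 108 113 46 149 147 148 150 150 148 148 150 152 154 153 151 148 147 149 149 149 151 148 89 154 148 145 142 132 133 66 59 129 131 129 129 133 136 135 135 133 133 133 131 132 133
228 112 106 109 107 107 108 102 105 106 106 63 61 61 69 58 58 57 62 66 78 107 114 43 146 147 149 150 149 145 148 150 149 147 147 149 151 151 149 90 90 89 92 96 110 95 152 149 133 71 126 137 127 128 131 134 133 134 131 129 132 132 132 133 149
244 102 110 106 107 107 108 104 103 103 108 65 63 62 59 58 57 59 59 62 60 66 66 70 34 92 91 92 93 93 93 94 94 92 91 91 92 91 89 91 90 91 91 95 93 92 148 149 74 68 127 130 130 131 133 133 132 131 131 134 132 132 135 132 149
```

```bash
python3 - <<'E'
from h import *
G=np.array([.524,-.270]);go((*G,.08),tool(-15.6));go((*G,.0),tool(-15.6))
E
```

```text
[1.5, 6.4, 11.5] [-0.3, -0.1, 0.1]
[1.5, 6.4, 19.5] [-0.3, -0.1, 0.1]
```

>>> {"api": "carry_out", "payload": {"rows": [[[0.7, 3.2, 3], [-0.3, 0, 0], 0], [[1.5, 6.4, 6], [-0.3, 0, 0], 0], [[1.5, 6.4, 10], [-0.3, 0, 0], 0], [[1.5, 6.4, 14], [-0.3, 0, 0], 0], [[1.5, 6.4, 17.5], [-0.3, 0, 0], 0], [[1.5, 6.4, 19.3], [-0.3, 0, 0], 0], [[1.5, 6.4, 19.3], [-0.3, 0, 0], 0], [[1.5, 6.4, 19.3], [-0.3, 0, 0], 0]]}}

```text
clock: 23.3
tool_pos: [0.5247, -0.2711, 0.0024]
eef_rot: [0.991, -0.135, 0.001, 0.001]
contact_force: [0.9, -0.1, 0.7]
opening: 0.999
finger_force: 0.0
```

```bash
python3 - <<'E'
from h import *
st=r.get_state();print(st['clock'],st['tool_pos'],st['opening'],st['contact_force'])
T=R.from_quat(st['eef_rot']);p=st['tool_pos']
w=snap('wrist','w13.png');g=w['image'].min(2).astype(int)
print('pad tip edges at',[np.round(proj(w,p+T.apply([.009,y,-.023]))) for y in(-.044,.044)])
G=np.array([.524,-.270,.024]);u=np.array([np.cos(np.radians(-15.6)),np.sin(np.radians(-15.6)),0]);n=np.array([-u[1],u[0],0])
for x in (.03,.06,.105):
    a,b=proj(w,G+u*x+n*.03),proj(w,G+u*x-n*.03);v=int(round(a[1]));print(x,np.round(a),np.round(b))
    if 0<=v<420: print(v,' '.join(map(str,g[v,160:410:4])))
E
```

```text
23.3 [ 0.52467264 -0.27107586  0.00237483] 0.9987888889671579 [ 0.86357586 -0.13241532  0.68487961]
pad tip edges at [array([183., 261.]), array([383., 261.])]
0.03 [211. 216.] [352. 216.]
216 140 141 141 140 140 140 141 141 141 141 141 142 143 143 141 140 145 140 140 157 144 76 135 132 137 140 141 141 142 141 141 142 143 143 142 141 139 139 139 140 141 142 136 76 71 129 139 135 140 141 141 141 141 141 141 140 138 137 137 138 139 139 137
0.06 [207. 144.] [356. 145.]
144 154 156 154 154 155 156 156 157 157 172 172 167 165 168 141 139 115 140 140 140 158 158 159 159 158 155 155 156 158 157 155 156 157 159 160 161 161 159 158 157 156 157 158 158 159 158 157 158 157 112 165 162 104 161 142 142 164 164 143 141 140 139 138
0.105 [200.  20.] [363.  21.]
20 151 152 150 147 147 43 59 150 147 147 148 150 150 148 148 147 147 147 148 148 150 150 150 150 149 148 148 148 148 149 148 148 148 148 148 148 148 149 150 152 152 150 150 150 151 150 149 148 147 148 146 146 146 146 147 150 151 152 153 152 150 151 73
```

>>> {"api": "carry_out", "payload": {"rows": [[[0, 0.2, 0.5], [0, 0, 0], 0], [[0, 0.2, 1], [0, 0, 0], 0], [[0, 0.2, 1.2], [0, 0, 0], 0], [[0, 0.2, 1.2], [0, 0, 0], 0]]}}

```text
clock: 23.75
tool_pos: [0.5229, -0.2739, -0.0105]
eef_rot: [0.991, -0.136, 0.0, 0.001]
contact_force: [0.1, -0.1, 0.4]
opening: 1.002
finger_force: 0.0
```

>>> {"api": "carry_out", "payload": {"rows": [[[0, 0, 0.2], [0, 0, 0], 0.4], [[0, 0, 0.4], [0, 0, 0], 0.4], [[0, 0, 0.4], [0, 0, 0], 0.4]], "newtons": 12}}

```text
clock: 24.05
tool_pos: [0.5229, -0.2739, -0.0147]
eef_rot: [0.991, -0.136, 0.0, 0.001]
contact_force: [-0.6, -0.7, 0.4]
opening: 0.752
finger_force: 0.0
```

>>> {"api": "carry_out", "payload": {"rows": [[[0, 0, 0], [0, 0, 0], 0.56], [[0, 0, 0], [0, 0, 0], 0.56], [[0, 0, 0], [0, 0, 0], 0.56], [[0, 0, 0], [0, 0, 0], 0.56], [[0, 0, 0], [0, 0, 0], 0.56], [[0, 0, 0], [0, 0, 0], 0.56], [[0, 0, 0], [0, 0, 0], 0.56], [[0, 0, 0], [0, 0, 0], 0.56]], "newtons": 12}}

```text
clock: 24.85
tool_pos: [0.5231, -0.2741, -0.0143]
eef_rot: [0.991, -0.136, 0.0, 0.001]
contact_force: [0.7, -0.4, 0.2]
opening: 0.441
finger_force: 5.5
```

>>> {"api": "carry_out", "payload": {"rows": [[[0, 0, -0.4], [0, 0, 0], 0.56], [[0, 0, -1], [0, 0, 0], 0.56], [[0, 0, -2], [0, 0, 0], 0.56], [[0, 0, -3], [0, 0, 0], 0.56], [[0, 0, -3], [0, 0, 0], 0.56]]}}

```text
clock: 25.35
tool_pos: [0.5242, -0.2746, 0.0175]
eef_rot: [0.991, -0.136, 0.002, 0.002]
contact_force: [0.1, -0.5, -1.2]
opening: 0.44
finger_force: 5.1
```

```bash
python3 - <<'E'
from h import *
st=r.get_state();print(st['clock'],st['tool_pos'],st['opening'],st['contact_force'],st['finger_force'])
T=R.from_quat(st['eef_rot']);p=st['tool_pos']
w=snap('wrist','w14.png');g=w['image'].min(2).astype(int)
for x in (.03,.06,.1):
    c=p+T.apply([x,0,-.031-.012]);a,b=proj(w,c+T.apply([0,.03,0])),proj(w,c-T.apply([0,.03,0]));v=int(round(a[1]));print(x,np.round(a),np.round(b))
    if 0<=v<420: print(v,' '.join(map(str,g[v,160:410:4])))
E
```

```text
25.35 [ 0.52419373 -0.27461216  0.01753997] 0.4400067520087835 [ 0.11365754 -0.45723473 -1.16409523] 5.101180225610733
0.03 [364. 231.] [202. 231.]
231 164 144 143 145 146 147 148 148 149 150 151 149 147 146 147 148 169 146 146 147 143 143 77 138 123 149 147 148 148 149 148 148 148 148 150 82 81 80 69 70 80 147 143 145 147 147 146 147 148 148 147 147 147 147 148 147 147 146 146 147 148 148 148
0.06 [370. 149.] [196. 149.]
149 165 166 165 165 164 166 169 170 169 167 177 178 176 173 173 117 148 149 157 164 150 146 144 144 147 148 165 169 167 166 165 164 165 165 166 166 166 166 165 166 167 168 170 108 107 176 172 104 174 170 169 170 174 169 147 147 147 147 149 148 149 150 147
0.1 [379.  20.] [187.  20.]
20 158 159 160 160 159 121 98 110 47 52 50 157 156 155 155 155 155 157 157 157 156 155 156 156 157 158 159 159 159 158 157 156 156 156 156 156 155 157 156 157 156 156 158 160 159 159 158 158 158 157 157 155 155 57 47 49 42 121 119 118 99 99 99
```

Tongs held with 5 N, jaws open and lifted. Next I hover over the left-most roll.

```bash
python3 - <<'E'
from kin import *
st=r.get_state();q=st['q']
for p,yw in [((.524,-.274,.15),-15.6),((.48,-.12,.15),0),((.430,.034,.13),15),((.430,.034,0),15),((.430,.034,.16),15)]:
    go(p,tool(yw)); q,e,w=ik(np.array(p),tool(yw),q);print(q.round(2),round(e,2),round(w,2))
E
```

```text
[0.1, -0.0, -13.3] [0.1, -0.2, -0.0]
[ 0.29  0.74  0.2   1.75 -0.22  0.68 -1.23] 0.0 0.0
[-8.3, -13.7, -13.4] [0.2, -0.2, -15.6]
[ 0.06  0.63  0.14  2.03 -0.18  0.49 -1.24] 0.0 0.0
[-17.3, -27.1, -11.4] [0.2, -0.1, -30.6]
[-0.24  0.62  0.09  2.22 -0.18  0.31 -1.31] 0.0 0.0
[-17.3, -27.2, 1.6] [0.2, -0.1, -30.6]
[-0.14  0.9  -0.07  2.24  1.15  0.06 -2.64] 2.03 1.57
[-17.3, -27.1, -14.4] [0.2, -0.1, -30.6]
[ 0.19  0.6  -0.57  2.17  0.63  0.54 -2.18] 0.0 0.0
```

```bash
python3 - <<'E'
from kin import *
A0=np.array([.515,.057])
qs=np.array([-0.24,0.62,0.09,2.22,-0.18,0.31,-1.31])
for psi in (10,15,25):
  for ah in (.08,.088):
    for de in (0,4,8):
      rot=tool(psi)*R.from_euler('y',-de,degrees=True)
      u=np.array([np.cos(np.radians(psi)),np.sin(np.radians(psi))])
      # tongs jaw pt at tool x=ah, z=-.0265 ; want its z=.0265
      p=np.r_[A0,.0275]-rot.apply([ah,0,-.0265])
      q,e,w=ik(p,rot,qs);print(psi,ah,de,p.round(3),q.round(2),round(e,2),round(w,2))
E
```

```text
10 0.08 0 [0.436 0.043 0.001] [-0.24  0.91  0.06  2.23 -0.98  0.06 -0.62] 1.87 1.45
10 0.08 4 [0.435 0.043 0.007] [-0.22  0.9   0.04  2.19 -0.24  0.13 -1.36] 0.0 0.0
10 0.08 8 [0.433 0.043 0.012] [-0.25  0.9   0.07  2.13 -0.23  0.27 -1.36] 0.0 0.0
10 0.088 0 [0.428 0.042 0.001] [-0.24  0.9   0.06  2.24 -0.98  0.06 -0.62] 2.64 2.03
10 0.088 4 [0.427 0.041 0.007] [-0.22  0.89  0.03  2.22 -0.24  0.11 -1.36] 0.0 0.0
10 0.088 8 [0.426 0.041 0.014] [-0.24  0.89  0.07  2.15 -0.23  0.25 -1.36] 0.0 0.0
15 0.08 0 [0.438 0.036 0.001] [-0.14  0.9  -0.07  2.23  1.15  0.06 -2.64] 1.21 0.94
15 0.08 4 [0.436 0.036 0.007] [-0.21  0.9   0.04  2.19 -0.19  0.13 -1.31] 0.0 0.0
15 0.08 8 [0.435 0.036 0.012] [-0.24  0.9   0.07  2.13 -0.19  0.26 -1.32] 0.0 0.0
15 0.088 0 [0.43  0.034 0.001] [-0.14  0.9  -0.07  2.24  1.15  0.06 -2.64] 1.96 1.51
15 0.088 4 [0.428 0.034 0.007] [-0.21  0.89  0.03  2.21 -0.19  0.11 -1.31] 0.0 0.0
15 0.088 8 [0.427 0.033 0.014] [-0.24  0.89  0.07  2.15 -0.19  0.25 -1.31] 0.0 0.0
25 0.08 0 [0.442 0.023 0.001] [-0.11  0.9  -0.08  2.23  1.35  0.06 -2.64] 0.46 0.36
25 0.08 4 [0.441 0.022 0.007] [-0.19  0.9   0.04  2.18 -0.09  0.13 -1.21] 0.0 0.0
25 0.08 8 [0.44  0.022 0.012] [-0.23  0.9   0.08  2.12 -0.09  0.26 -1.22] 0.0 0.0
25 0.088 0 [0.435 0.02  0.001] [-0.1   0.9  -0.08  2.24  1.36  0.06 -2.64] 1.15 0.89
25 0.088 4 [0.434 0.019 0.007] [-0.19  0.9   0.04  2.2  -0.09  0.11 -1.21] 0.0 0.0
25 0.088 8 [0.433 0.019 0.014] [-0.22  0.89  0.07  2.14 -0.09  0.24 -1.22] 0.0 0.0
```

```bash
cat >> h.py <<'E'
def tongs_pose(A0,psi,zj=.030,ah=.082,de=6):
    rot=tool(psi)*R.from_euler('y',-de,degrees=True); return np.r_[A0,zj]-rot.apply([ah,0,-.0265]),rot
E
python3 - <<'E'
from kin import *
p,rot=tongs_pose([.515,.057],15); print(p); go(p+[0,0,.10],rot)
E
```

```text
[0.43355236 0.03517617 0.0122165 ]
[-17.0, -27.4, -9.7] [-1.4, -6.0, -30.6]
```

>>> {"api": "carry_out", "payload": {"rows": [[[0, 0, -4], [0, 0, 0], 0.56], [[0, 0, -8], [0, 0, 0], 0.56], [[-1, -2, -11], [0, 0, -3], 0.56], [[-3, -6, -11.5], [0, 0, -6], 0.56], [[-5, -9, -11.5], [0, 0, -10], 0.56], [[-8, -13, -11.4], [0, 0, -15], 0.56], [[-10, -17, -11.2], [0, 0, -20], 0.56], [[-13, -21, -11], [0, 0, -25], 0.56], [[-15, -24.5, -10.6], [0, 0, -30], 0.56], [[-16.5, -27, -10], [0, 0, -30.6], 0.56], [[-16.5, -27, -10], [0, 0, -30.6], 0.56], [[-16.5, -27, -10], [0, 0, -30.6], 0.56]]}}

```text
clock: 26.6
tool_pos: [0.4368, 0.031, 0.1149]
eef_rot: [0.991, 0.131, 0.0, 0.001]
contact_force: [0.5, 0.3, -1.6]
opening: 0.438
finger_force: 5.1
```

```bash
python3 - <<'E'
from kin import *
st=log();print(st['clock'],st['q'].round(2),st['tool_pos'],st['opening'],st['finger_force'])
p,rot=tongs_pose([.515,.057],15); go(p+[0,0,.10],rot)
w=snap('wrist','w15.png');t=snap('top','t15.png')
im=w['image'];hsv=cv2.cvtColor(im,cv2.COLOR_RGB2HSV)
for u,v in((241.1,247),(259,241.4),(251.7,226.5)):
    P=onz(t,u,v,.028);a=proj(w,P);print('pred px',np.round(a), hsv[int(a[1]),int(a[0])].tolist() if 0<=a[1]<420 and 0<=a[0]<560 else None)
print('board hsv',hsv[10:60:20,300].tolist())
print('wrist z',onz(w,282,150,.028))
E
```

```text
26.6 [-0.24  0.65  0.09  2.22 -0.19  0.28 -1.29] [0.43679221 0.03098515 0.11486868] 0.4379964247870856 5.100848749279976
[-0.2, -0.5, 0.3] [0.1, -6.0, 0.0]
pred px [276.  92.] [31, 57, 188]
pred px [354.  89.] [33, 53, 189]
pred px [344.  13.] [15, 135, 170]
board hsv [[18, 93, 179], [17, 93, 181], [17, 96, 175]]
wrist z [0.4791504  0.04277376 0.028     ]
```

```bash
python3 - <<'E'
from kin import *
w=snap('wrist');im=w['image'];hsv=cv2.cvtColor(im,cv2.COLOR_RGB2HSV).astype(int)
m=((hsv[...,0]>22)&(hsv[...,0]<45)&(hsv[...,1]>25)).astype(np.uint8)
m[200:]=0;m=cv2.morphologyEx(m,cv2.MORPH_OPEN,np.ones((3,3)))
for c in cv2.findContours(m,0,2)[0]:
    if cv2.contourArea(c)>150:
        b=cv2.minAreaRect(c);P=[onz(w,*q,.035) for q in cv2.boxPoints(b)];C=onz(w,*b[0],.035)
        e=P[1]-P[0];f=P[2]-P[1]
        print(cv2.contourArea(c),b,'C',C.round(4),'edges',np.linalg.norm(e).round(4),np.degrees(np.arctan2(e[1],e[0])).round(0),np.linalg.norm(f).round(4))
for v in (50,70,90,110,130):
    print(v,' '.join(f"{h}/{s}/{x}" for h,s,x in hsv[v,180:400:7]))
E
```

```text
702.0 ((279.0, 87.5), (41.0, 20.0), 90.0) C [0.519  0.0534 0.035 ] edges 0.0128 -75.0 0.0252
691.0 ((355.15386962890625, 78.26922607421875), (29.399110794067383, 33.004661560058594), 33.6900634765625) C [0.5371 0.0074 0.035 ] edges 0.0198 -19.0 0.0189
417.0 ((345.5, 11.0), (22.0, 41.0), 90.0) C [0.5725 0.0253 0.035 ] edges 0.025 -75.0 0.0121
50 17/95/179 120/7/137 110/12/65 110/12/66 17/95/179 17/94/174 17/94/174 17/95/177 17/96/176 17/94/180 18/90/182 17/92/183 17/92/183 18/91/183 17/94/182 17/96/181 17/92/183 17/96/173 17/95/179 18/91/183 17/92/182 19/88/182 20/85/183 17/96/173 19/86/183 18/87/182 17/94/176 100/14/53 110/14/55 115/10/155 115/10/156 20/85/181
70 17/93/183 114/8/162 120/6/160 110/11/67 16/87/149 17/95/175 17/95/175 17/95/175 17/92/183 17/92/183 18/90/184 19/104/120 19/95/164 24/75/183 29/60/184 32/54/188 20/93/176 17/98/158 17/91/184 17/95/180 18/90/184 20/83/181 18/105/112 20/90/182 33/53/188 32/49/188 32/54/188 105/10/52 113/11/91 114/9/149 20/84/183 17/92/183
90 17/95/174 17/96/184 120/6/185 110/11/70 120/11/68 17/95/177 17/93/181 17/94/179 17/93/184 18/90/184 17/
[... 172 characters left out ...]
/14/56 105/10/195 17/10/173 17/93/184 20/85/184
110 17/94/176 17/94/179 114/8/165 120/8/63 110/11/67 17/94/179 17/96/176 17/92/185 18/90/186 17/92/185 17/92/186 18/106/103 19/97/152 20/90/179 20/86/184 20/88/183 19/105/114 17/95/172 18/88/185 20/84/185 17/94/182 17/94/185 17/101/134 17/102/117 17/105/78 19/102/125 110/14/56 110/14/53 115/8/191 17/86/184 20/83/184 20/82/184
130 18/91/185 17/96/181 16/45/181 120/8/187 110/11/69 16/75/129 17/95/182 17/92/186 18/90/186 17/93/186 17/93/183 19/85/186 17/94/185 18/91/183 17/95/161 17/105/119 16/103/124 19/85/186 19/86/186 19/86/186 17/94/182 20/81/186 17/93/186 17/93/181 18/94/185 18/51/85 110/14/55 115/8/188 173/6/183 20/81/185 21/81/185 20/84/185
```

```bash
python3 - <<'E'
from kin import *
w=snap('wrist');st=r.get_state();T=R.from_quat(st['eef_rot']);p=st['tool_pos']
yaw=np.degrees(np.arctan2(*T.apply([1,0,0])[[1,0]]));print('yaw',yaw)
Q=onz(w,310,90,.03);A_=onz(w,276,88,.03);print('Q',Q,'A',A_)
H=R.from_euler('z',yaw,degrees=True)
loc=lambda P:H.inv().apply(P-p)   # x fwd, y left
print('Q loc',loc(Q),'A loc',loc(A_))
lat=loc(Q)[1]+.0339   # tool axis, left positive
fwd=loc(A_)[0]
tgt=p+H.apply([fwd,lat,0]);tgt=tgt[:2]
print('lat shift',lat,'A under axis at',tgt)
P,rot=tongs_pose(tgt,yaw);print(P)
q,e,ww=ik(P,rot,st['q']);print(q.round(2),e,ww)
for z in(.10,.04,.02,.01,0): go(P+[0,0,z],rot)
E
```

```text
yaw 14.819516138535546
Q [0.52303298 0.03299605 0.03      ] A [0.51845302 0.05513051 0.03      ]
Q loc [ 0.08379925 -0.01830863 -0.085071  ] A loc [ 0.08503308  0.00426099 -0.085071  ]
lat shift 0.015591365460149519 A under axis at [0.515555   0.06608399]
[0.43403902 0.04451684 0.0122165 ]
[-0.25  0.89  0.06  2.16 -0.22  0.2  -1.31] 6.106482522156125e-05 8.15437259068671e-06
[0.1, -1.6, 0.3] [0.2, -6.0, -0.0]
[0.1, -1.6, 6.3] [0.2, -6.0, -0.0]
[0.1, -1.6, 8.3] [0.2, -6.0, -0.0]
[0.1, -1.6, 9.3] [0.2, -6.0, -0.0]
[0.1, -1.6, 10.3] [0.2, -6.0, -0.0]
```

>>> {"api": "carry_out", "payload": {"rows": [[[0.1, -0.8, 0.3], [0, -3, 0], 0.56], [[0.1, -1.6, 2], [0.2, -6, 0], 0.56], [[0.1, -1.6, 4], [0.2, -6, 0], 0.56], [[0.1, -1.6, 6], [0.2, -6, 0], 0.56], [[0.1, -1.6, 6.5], [0.2, -6, 0], 0.56], [[0.1, -1.6, 6.5], [0.2, -6, 0], 0.56], [[0.1, -1.6, 6.5], [0.2, -6, 0], 0.56]]}}

```text
clock: 27.5
tool_pos: [0.4341, 0.0458, 0.0505]
eef_rot: [0.99, 0.13, -0.052, 0.006]
contact_force: [0.6, 0.6, -1.3]
opening: 0.441
finger_force: 5.1
```

```bash
python3 - <<'E'
from kin import *
st=r.get_state();print(st['clock'],st['tool_pos'],st['opening'],st['contact_force'],st['finger_force'])
w=snap('wrist','w16.png');hsv=cv2.cvtColor(w['image'],cv2.COLOR_RGB2HSV).astype(int)
for v in (30,50,70,90,110,130):
    print(v,' '.join(f"{u}:{h}/{s}/{x}" for u,(h,s,x) in zip(range(180,410,8),hsv[v,180:410:8])))
P,rot=tongs_pose([.515555,.066084],14.82)
for z in(.02,.01,0): go(P+[0,0,z],rot)
E
```

```text
27.5 [0.4340891  0.04577566 0.05047123] 0.441339693396969 [ 0.57550531  0.57091112 -1.32814265] 5.096643045544624
30 180:16/57/182 188:115/8/192 196:120/11/70 204:17/93/183 212:17/93/187 220:17/93/183 228:17/93/183 236:17/93/181 244:17/93/184 252:17/92/185 260:17/92/188 268:17/89/191 276:18/89/192 284:17/92/189 292:17/92/191 300:18/89/191 308:18/89/191 316:17/92/188 324:17/89/191 332:17/93/186 340:17/92/177 348:17/93/186 356:17/92/189 364:17/91/187 372:120/13/57 380:110/13/57 388:105/10/198 396:17/95/178 404:17/92/189
50 180:17/93/176 188:114/8/156 196:120/13/59 204:130/11/72 212:17/93/187 220:17/94/182 228:17/93/183 236:17/95/166 244:17/95/163 252:17/92/192 260:17/93/190 268:18/89/193 276:17/92/191 284:18/105/112 292:20/89/180 300:21/81/193 308:21/82/193 316:21/82/193 324:22/79/193 332:20/89/186 340:17/95/180 348:17/93/190 356:18/90/192 364:18/89/194 372:110/13/57 380:110/12/62 388:114/8/170 396:19/104/103 404:19/96/162
70 180:17/95/183 188:114/8/166 196:120/9/87 204:120/11/72 212:17/93/186 220:17/94/185 228:17/93/184 236:17/96/167 244:17/96/167 252:17/90/192 260:17/89/194 268:17/91
[... 881 characters left out ...]
96 308:23/77/196 316:23/77/196 324:21/82/196 332:19/103/116 340:20/79/196 348:17/90/196 356:20/83/197 364:110/13/61 372:107/9/196 380:115/8/200 388:19/83/196 396:17/103/121 404:16/100/123
130 180:17/90/190 188:17/90/193 196:115/8/198 204:120/10/75 212:120/7/74 220:17/91/190 228:18/91/185 236:17/91/194 244:18/91/191 252:17/93/178 260:17/94/173 268:17/91/190 276:17/90/195 284:17/88/196 292:18/90/192 300:18/88/196 308:17/91/191 316:17/103/121 324:17/103/129 332:20/81/196 340:18/87/196 348:17/94/182 356:113/16/62 364:105/8/61 372:109/10/205 380:17/92/182 388:17/95/166 396:17/94/174 404:17/90/192
[0.1, 0.1, 1.8] [-0.0, -0.1, 0.1]
[0.2, 0.1, 2.8] [-0.0, -0.1, 0.1]
[0.3, 0.1, 3.8] [-0.0, -0.1, 0.1]
```

>>> {"api": "carry_out", "payload": {"rows": [[[0.1, 0.3, 0], [0, 0, 0], 0.56], [[0.1, 0.3, 1], [0, 0, 0], 0.56], [[0.1, 0.3, 2], [0, 0, 0], 0.56], [[0.2, 0.3, 3], [0, 0, 0], 0.56], [[0.2, 0.3, 3.4], [0, 0, 0], 0.56], [[0.2, 0.3, 3.4], [0, 0, 0], 0.56]]}}

```text
clock: 28.15
tool_pos: [0.4322, 0.043, 0.0149]
eef_rot: [0.99, 0.13, -0.053, 0.006]
contact_force: [-0.4, 0.4, -1.8]
opening: 0.439
finger_force: 5.1
```

```bash
python3 - <<'E'
from kin import *
st=r.get_state();print(st['clock'],st['q'].round(2),st['tool_pos'],st['opening'],st['contact_force'],st['finger_force'])
w=snap('wrist','w17.png');hsv=cv2.cvtColor(w['image'],cv2.COLOR_RGB2HSV).astype(int)
for v in (20,40,60,80,100,120,140,160):
    print(v,' '.join(f"{u}:{h}/{s}/{x}" for u,(h,s,x) in zip(range(190,430,8),hsv[v,190:430:8])))
E
```

```text
28.15 [-0.25  0.88  0.06  2.16 -0.21  0.21 -1.3 ] [0.43217625 0.04296494 0.01493106] 0.4393941388742601 [-0.44480821  0.4372517  -1.76362071] 5.096875950694084
20 190:113/14/72 198:120/11/72 206:17/95/163 214:17/95/163 222:17/94/185 230:17/92/185 238:17/91/187 246:17/91/191 254:17/90/190 262:18/88/194 270:17/89/194 278:17/91/191 286:17/91/194 294:17/89/194 302:18/85/194 310:17/92/192 318:17/91/190 326:18/90/193 334:17/90/192 342:17/93/184 350:17/94/176 358:17/91/188 366:17/91/191 374:113/17/60 382:120/10/53 390:113/7/149 398:19/85/193 406:19/82/192 414:17/92/182 422:17/92/185
40 190:114/7/180 198:105/15/69 206:16/99/159 214:17/96/165 222:17/96/172 230:17/91/185 238:17/90/192 246:17/90/192 254:17/89/195 262:18/87/196 270:18/90/193 278:17/104/115 286:20/90/178 294:20/86/196 302:22/79/196 310:22/79/196 318:22/79/196 326:22/75/196 334:21/81/196 342:20/90/186 350:16/101/144 358:17/104/127 366:16/104/108 374:100/13/58 382:114/8/159 390:111/11/166 398:19/83/193 406:16/103/119 414:19/106/84 422:19/102/122
60 190:115/8/197 198:110/10/75 206:120/4/71 214:17/96/168 222:17/97/169 230:17/91/188 2
[... 1779 characters left out ...]
99 278:18/87/200 286:17/89/197 294:18/88/200 302:17/88/200 310:18/91/191 318:17/90/192 326:16/102/133 334:17/101/137 342:107/12/197 350:114/10/128 358:113/13/80 366:109/10/196 374:12/14/182 382:17/93/181 390:17/92/188 398:17/93/181 406:17/94/171 414:17/91/191 422:17/90/195
160 190:17/89/192 198:17/89/194 206:114/6/202 214:120/6/198 222:114/6/200 230:114/7/172 238:17/94/179 246:17/93/178 254:18/93/179 262:17/88/196 270:19/85/201 278:17/89/198 286:18/89/198 294:17/86/201 302:17/90/196 310:17/91/188 318:16/102/133 326:17/102/137 334:11/40/102 342:120/10/126 350:114/6/206 358:110/8/191 366:114/7/191 374:17/92/182 382:17/92/189 390:17/92/183 398:18/93/172 406:17/94/174 414:17/93/176 422:17/92/183
```

Roll A spans columns 266–350 between the jaws (inner faces at 210 and 360), and the contact force is unchanged. I close on it.

>>> {"api": "carry_out", "payload": {"rows": [[[0, 0, 0.2], [0, 0, 0], 0.6], [[0, 0, 0.2], [0, 0, 0], 0.65], [[0, 0, 0.2], [0, 0, 0], 0.7], [[0, 0, 0.2], [0, 0, 0], 0.75], [[0, 0, 0.2], [0, 0, 0], 0.8], [[0, 0, 0.2], [0, 0, 0], 0.9], [[0, 0, 0.2], [0, 0, 0], 1], [[0, 0, 0.2], [0, 0, 0], 1], [[0, 0, 0.2], [0, 0, 0], 1], [[0, 0, 0.2], [0, 0, 0], 1], [[0, 0, 0.2], [0, 0, 0], 1]], "newtons": 25}}

```text
clock: 29.3
tool_pos: [0.4328, 0.043, 0.0139]
eef_rot: [0.99, 0.13, -0.052, 0.006]
contact_force: [0.8, -0.3, -1.4]
opening: 0.234
finger_force: 24.9
```

>>> {"api": "carry_out", "payload": {"rows": [[[0, 0, -0.2], [0, 0, 0], 1], [[0, 0, -1], [0, 0, 0], 1], [[0, 0, -2], [0, 0, 0], 1], [[0, 0, -3.5], [0, 0, 0], 1], [[0, 0, -5], [0, 0, 0], 1], [[0, 0, -5], [0, 0, 0], 1]]}}

```text
clock: 29.9
tool_pos: [0.4392, 0.0444, 0.0655]
eef_rot: [0.99, 0.13, -0.05, 0.006]
contact_force: [0.3, 0.9, -2.3]
opening: 0.233
finger_force: 24.9
```

```bash
python3 - <<'E'
from kin import *
st=r.get_state();print(st['clock'],st['q'].round(2),st['tool_pos'],st['opening'],st['contact_force'],st['finger_force'])
w=snap('wrist','w18.png');snap('side','s18.png');hsv=cv2.cvtColor(w['image'],cv2.COLOR_RGB2HSV).astype(int)
for v in (20,40,60,80,100,120):
    print(v,' '.join(f"{u}:{h}/{s}/{x}" for u,(h,s,x) in zip(range(200,400,8),hsv[v,200:400:8])))
E
```

```text
29.9 [-0.27  0.78  0.1   2.14 -0.2   0.33 -1.31] [0.4392111  0.04442123 0.06550099] 0.23264225221341958 [ 0.26539242  0.92876428 -2.26744349] 24.883200370240957
20 200:17/92/186 208:17/93/184 216:17/91/187 224:17/91/184 232:17/93/183 240:130/5/140 248:114/7/186 256:17/92/189 264:17/91/187 272:18/88/192 280:17/90/192 288:17/89/192 296:17/89/192 304:19/85/192 312:17/92/188 320:18/91/191 328:105/9/57 336:115/12/131 344:17/96/178 352:17/105/124 360:16/105/122 368:16/104/91 376:17/106/96 384:16/103/94 392:16/106/91
40 200:17/91/185 208:17/91/191 216:17/92/189 224:18/92/182 232:17/93/183 240:120/4/195 248:113/5/188 256:17/95/179 264:19/94/176 272:20/89/192 280:20/87/194 288:20/88/194 296:20/87/194 304:21/81/194 312:20/87/190 320:19/96/164 328:120/9/57 336:114/7/175 344:17/95/171 352:18/90/193 360:18/90/193 368:19/86/193 376:19/85/193 384:17/93/181 392:18/86/192
60 200:17/92/186 208:17/90/192 216:17/91/188 224:17/93/186 232:17/104/120 240:15/33/184 248:110/8/203 256:19/99/147 264:20/89/187 272:26/66/196 280:29/57/196 288:32/55/199 296:32/47/199 304:33/42/199 312:28/59/196 320:20/88/191 328:
[... 494 characters left out ...]
196 208:17/90/189 216:18/93/187 224:17/98/159 232:17/102/123 240:135/3/167 248:114/7/172 256:19/98/154 264:20/86/196 272:25/70/198 280:28/61/198 288:28/61/198 296:29/59/198 304:28/61/198 312:22/75/198 320:20/92/182 328:114/8/151 336:135/3/160 344:17/94/177 352:20/79/197 360:16/104/123 368:17/104/128 376:18/104/76 384:19/97/152 392:20/95/178
120 200:17/91/194 208:17/91/188 216:17/93/189 224:17/101/147 232:17/102/122 240:14/23/165 248:109/10/208 256:18/107/93 264:20/93/176 272:20/86/195 280:20/85/197 288:20/85/198 296:20/85/198 304:20/85/198 312:19/90/185 320:19/96/90 328:109/10/208 336:16/70/182 344:19/82/197 352:17/89/195 360:17/92/192 368:20/79/197 376:18/87/197 384:16/99/141 392:16/103/126
```

>>> {"api": "carry_out", "payload": {"rows": [[[0, 0, -1], [0, 0, 0], 1], [[0, 0, -2.5], [0, 0, 0], 1], [[0, 0, -4], [0, 0, 0], 1], [[0, 0, -6], [0, 0, 0], 1], [[0, 0, -7.5], [0, 0, 0], 1], [[0, 0, -8], [0, 0, 0], 1], [[0, 0, -8], [0, 0, 0], 1], [[0, 0, -8], [0, 0, 0], 1], [[0, 0, -8], [0, 0, 0], 1]]}}

```text
clock: 30.9
tool_pos: [0.4451, 0.0462, 0.1424]
eef_rot: [0.99, 0.13, -0.053, 0.006]
contact_force: [0.2, 0.1, -2.4]
opening: 0.23
finger_force: 24.9
```

```bash
python3 - <<'E'
from kin import *
st=r.get_state();print(st['clock'],st['q'].round(2),st['tool_pos'],st['opening'],st['contact_force'],st['finger_force'])
w=snap('wrist','w19.png');t=snap('top','t19.png');s=snap('side','s19.png')
def m(x):
    h=cv2.cvtColor(x['image'],cv2.COLOR_RGB2HSV).astype(int);k=((h[...,0]>22)&(h[...,0]<45)&(h[...,1]>25)).astype(np.uint8)
    return cv2.morphologyEx(k,cv2.MORPH_OPEN,np.ones((3,3)))
k=m(w);k[200:]=0
for c in cv2.findContours(k,0,2)[0]:
    if cv2.contourArea(c)>80: b=cv2.minAreaRect(c);print('w',b,'if on board',onz(w,*b[0],.03).round(3))
# side: handle slope and pan/top check
im=s['image'];d=(im.max(2)<65)
for u in (351,363,375,387,399):
    vs=np.nonzero(d[280:315,u])[0]+280;print(u,(vs.min(),vs.max()) if len(vs) else None,end=';')
im=t['image'];d=(im.max(2)<60)
print()
for v in range(282,332,6):
    xs=np.nonzero(d[v,140:180])[0]+140;print(v,(xs.min(),xs.max()) if len(xs) else None,end=' ')
ref=cv2.imread('pics/t0.png')[:,:,::-1]
pan=np.vstack([ref[215:285,130:205],im[215:285,130:205]]);g=cv2.medianBlur(cv2.cvtColor(im[205:290,125:210].copy(),cv2.COLOR_RGB2GRAY),3)
c=cv2.HoughCircles(g,cv2.HOUGH_GRADIENT,1,50,param1=60,param2=12,minRadius=31,maxRadius=36)
if c is not None:
    x,y,rr=c[0][0];print('rim',x+125,y+205,rr,onz(t,x+125,y+205,.046).round(3))
E
```

```text
30.9 [-0.31  0.64  0.16  2.07 -0.17  0.55 -1.33] [0.44513461 0.04621068 0.14244878] 0.22996901291867197 [ 0.21258327  0.13758808 -2.39855928] 24.881501546187792
w ((373.947021484375, 84.69015502929688), (35.66433334350586, 30.756074905395508), 42.137596130371094) if on board [0.536 0.004 0.03 ]
w ((291.5, 80.0), (76.0, 47.0), 90.0) if on board [0.523 0.061 0.03 ]
w ((380.5, 14.5), (29.0, 11.0), 90.0) if on board [0.578 0.015 0.03 ]
w ((359.0, 14.5), (29.0, 26.0), 90.0) if on board [0.574 0.029 0.03 ]
351 (np.int64(292), np.int64(300));363 (np.int64(293), np.int64(301));375 (np.int64(294), np.int64(303));387 (np.int64(296), np.int64(304));399 (np.int64(297), np.int64(306));
282 None 288 (np.int64(153), np.int64(160)) 294 (np.int64(151), np.int64(158)) 300 (np.int64(148), np.int64(155)) 306 (np.int64(146), np.int64(153)) 312 (np.int64(144), np.int64(151)) 318 (np.int64(141), np.int64(179)) 324 (np.int64(140), np.int64(179)) 330 (np.int64(159), np.int64(179)) rim 172.5 248.5 34.3 [0.51  0.244 0.046]
```

```bash
python3 - <<'E'
from h import *
t=snap('top');ref=cv2.imread('pics/t0.png')[:,:,::-1].copy()
for im in(ref,t['image']):
    g=cv2.cvtColor(im,cv2.COLOR_RGB2GRAY)
    c=cv2.HoughCircles(cv2.medianBlur(g[205:290,125:215],3),cv2.HOUGH_GRADIENT,1,50,param1=60,param2=12,minRadius=31,maxRadius=36)
    x,y,rr=c[0][0];print('rim',x+125,y+205,rr,onz(t,x+125,y+205,.046).round(3))
    m=(im.max(2)<60).astype(np.uint8);z=np.zeros_like(m);z[280:313,138:166]=m[280:313,138:166]
    ys,xs=np.nonzero(z);v0=ys.min();L=np.polyfit(ys,xs,1)
    a=onz(t,np.polyval(L,v0),v0,.047);b=onz(t,np.polyval(L,v0+20),v0+20,.047+.268*.058);u=(a-b)[:2];u/=np.linalg.norm(u)
    print('inner end',a,'yaw',np.degrees(np.arctan2(u[1],u[0])),'centre',a[:2]+u*.105)
    fl=(im.min(2)>140).astype(np.uint8);z=np.zeros_like(fl);z[225:275,140:200]=fl[225:275,140:200]
    c=max(cv2.findContours(z,0,2)[0],key=cv2.contourArea);e=cv2.fitEllipse(c);print('floor',e,onz(t,*e[0],.012).round(3))
E
```

```text
rim 165.5 248.5 33.2 [0.51  0.263 0.046]
inner end [0.41064434 0.27581468 0.047     ] yaw -8.320551739925433 centre [0.51453911 0.26062001]
floor ((167.81649780273438, 250.34205627441406), (35.08216094970703, 37.03410339355469), 63.42259216308594) [0.506 0.263 0.012]
rim 171.5 249.5 34.3 [0.507 0.247 0.046]
inner end [0.40795303 0.28324164 0.047     ] yaw -16.652340265300005 centre [0.50854946 0.25315246]
floor ((171.76419067382812, 248.9100799560547), (37.19563293457031, 38.580772399902344), 33.834598541259766) [0.51  0.252 0.012]
```

```bash
python3 -c "
from plant import r
print(r.finish_job())"
```

```text
the job is handed in; nothing more can be done
None
```

I handed the job in at about 31 s: the tongs hold one roll about 15 cm above the board, the other two rolls lie on it, and the empty pan stands upright on its trivet, about 13 mm off centre. The hand-in call returned no verdict. My first two tries at the handle missed, and the second slid the pan about 12 mm on the trivet before the grip held.

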